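Fit the kiln controller's relay and hold its key switch in the sprung test position

TASK

The kiln controller lies on its back with the cover off: put the new relay (the one standing upright on the bench) down into the empty socket until it is fully home and swing the socket's retaining lever shut over it. Then take the key that stands in the wooden tool block, work it past the sticky pins until it is fully home in the key switch, turn it a quarter turn clockwise against its return spring as far as it goes, and finish still holding the key turned, for the test. Leave the small pot, the jar, the screwdriver and the old relay where they are.

Things in the scene. Friction and masses are not known exactly. Their poses are not given: they have to be found in the camera images.
- relay_center (a point): centre of the new plug-in relay, standing upright and loose on the bench: pale translucent cover on a black base, 28 mm (its x) by 22 mm (its y) by 48 mm tall (z, up), about 60 g; the lowest 6 mm are contact blades, set in from the sides. This point is 24 mm above its lowest point. It fits the socket either way round, its x along the socket's x.
- controller: grey steel kiln controller, fixed, 200 mm (x) by 280 mm (y), lying on its back; origin under its centre, z up. Open tray (walls 34 mm high) on the +y side with the relay socket; panel housing, 80 mm tall, on the -y side with the key switch (the socket's centre is 81 mm from the housing's wall). Near the socket in y stand only parts lower than 52 mm.
- socket_mouth (a point): centre of the open top of the socket's pocket, 45 mm above the bench; axes as the controller's, x points towards the lever's hinge. Pocket 30.4 mm (x) by 24.4 mm (y), 2 mm chamfer, 14 mm deep. The seated relay rests on its floor: relay centre 10 mm above this point, relay top 34 mm above. The black socket block is 42 mm (x) by 33 mm (y).
- relay_lever (a joint): angle of the socket's retaining lever: 0 = shut (upright at the relay's +x end, its nose 1 mm or so above the seated relay's top), up to 0.85 = leaning open, away from the relay towards +x; starts open. Its hinge lies along y, 23.5 mm in +x from the pocket's centre and 5 mm below socket_mouth. It stays where it is left and moves with 1 to 2 N.
- lever_end (a point): outer face of the lever's free end, 44 mm from its hinge; grey plastic, 20 mm wide (y), 3.5 mm thick; a nose 14 mm long points inward there. Pushing the outer face level towards the controller's -x, 15 to 20 mm above the hinge, until it stops, shuts it (the outer face is then 27 mm in +x from the pocket's centre).
- key_bow (a point): centre of the key's black grip (bow), 30 mm wide (its x), 9 mm thick (its y), 26 mm tall (z, up). The key is loose, 25 g, and stands blade-down in a slot of the tool block. Under the bow is a shoulder 16 by 7.5 mm, 12 mm tall, then the blade, 10 mm (x) by 3 mm (y), 24 mm long, its end rounded and 8 mm wide; the blade's end is 49 mm below this point.
- key_shoulder (a point): point on the key's axis at the underside of its shoulder, where the blade begins: 25 mm below the bow's centre; same axes. When the key is fully home this lies on the face of the key switch.
- tool_block: fixed wooden block, 130 mm (x) by 46 mm (y), 45 mm tall; origin under its centre. The key stands 35 mm along its +x; the other tools, fixed, reach 96 mm above the bench and stand 50 mm or more from the key, towards -x.
- keyway (a point): centre of the keyway's mouth on the face of the round brass plug (23 mm across) of the key switch; faces up, 86 mm above the bench, 5 mm proud of the panel; x lies along the slot and turns with the plug. Slot 11.6 mm (x) by 4.8 mm (y), 30 mm deep; the key enters either way round, its x along the slot. Nothing within 40 mm stands higher than 90 mm.
- key_plug (a joint): angle of the key switch: 0 = rest (sprung back), grows clockwise seen from above, stop at 1.60 (quarter turn 1.57). It turns only once the key is within 2 mm of home; spring 0.05 to 0.06 N m at the quarter turn; key play in the slot about 0.2 rad. Sticky pins 7, 12 and 17 mm down, from both sides, resist the key with 5 to 15 N; rocking it 1 to 2 mm across its thickness frees them.
- small_pot: small round grey-green glazed pot, 68 mm across, 50 mm tall, loose; origin under its centre; to be left alone.
- screwdriver: black-handled screwdriver lying flat, 190 mm long along its x; origin under its middle; to be left alone.
- glaze_jar: white jar with steel cap, 60 mm across, 75 mm tall; origin under its centre; to be left alone.
- old_relay: the worn relay, same make as the new one, lying on its side; origin under its centre; to be left alone.
There are look-alikes about, which are no part of the job. There is more than one size of the part that bears key_bow; the job needs the smaller.

How it is judged:
By the outcome, as a careful person would: the job done as asked, in the order asked, and still so for the second after the job is handed in, while the arm keeps its last pose, push and grip.
It also fails if it takes over 72 s, if anything falls off the work surface, if the arm or the gripper's body presses on something with over 40 N, if the wrist force passes 120 N, or if a joint passes its speed limit or range.

ROBOT

A 6-joint arm with a two-finger parallel gripper is mounted at the origin on the work surface. World frame = base frame: x ahead of the robot, y to its left, z up, the work surface at z = 0. Lengths are in m, angles in rad, forces in N, time in s.
With the tool pointing down it reaches from about 0.25 to 0.725 m from the base axis. Payload 4 kg.
Tool frame: the origin (TCP) lies midway between the tips of the shut fingers; the grasp point (between the pads) lies behind it (r.pinch_z is the z of the grasp point in the tool frame, in m); z points along the fingers, x is the direction in which the jaws open and shut, and the axes are right-handed (so a half turn about z gives the same grasp; the last joint's range is limited). The gripper opens to 85 mm and grips with 20 to 120 N. Pads are 22 mm wide; open, the fingers measure 114 mm over their backs; the gripper's body (76 mm by 85 mm) begins 54 mm behind the grasp point. The pads swing forward as they close: fully open they stand 13 mm farther back than shut.
Start: joints at [-1.225, 0.241, 0.005, 1.335, 0, 1.571], TCP at [0.169, -0.47, 0.231] pointing down, gripper open.
Joint ranges: [-2.72, 2.72], [-1.05, 1.87], [-1.09, 1.28], [-1.99, 2.15], [-1.42, 1.44], [-3.14, 3.14]. Speed limits (rad/s): [2.79, 2.79, 3.14, 3.14, 3.14, 3.14].

INTERFACE

Orientations are given as [roll, pitch, yaw] about the fixed x, y, z axes, in that order (R = Rz(yaw) Ry(pitch) Rx(roll)).
In Python, from bench import r, solve_ik, viewer, finder gives the robot as it stands. Calls block until the motion is done:
- r.movep(position, orientation): joint-space move of the TCP to a pose.
- r.move_l(position, ori=None, v=0.15, until_force=None): straight line of the TCP; ori=None keeps the orientation; v is the mean speed in m/s. With until_force (N) it stops when the force on the tool has changed by that much, and returns True; else False.
- r.move_joints(angles): joint-space move.
- r.move_gripper(opening, f_grip=None): finger opening in m; f_grip is the grip in N (None keeps the last); returns when the fingers have stopped.
- r.pause(seconds).
- solve_ik(position, orientation): joint angles nearest the present ones, or None.
- r.observe(): the state.
- viewer.capture(name): name is "side" or "top" or "wrist"; returns a dict with "frame" (384x512x3 uint8, blue, green, red), "intrinsics" (3x3 intrinsics, pixels), "dist" ([k1, k2, p1, p2, k3] as OpenCV has them; the pictures are not rectified), "cam_to_world" (4x4, takes a point from camera to world coordinates). Camera axes: x right, y up, looking along -z (the intrinsics and any distortion apply to the point x, -y, -z); pixel columns grow to the right and rows downward; lengths in m; the calibration is good to about 2 mm. A picture is of the moment at which its call begins. There is no depth.
A pose or a line that the arm cannot do raises r.IKError and nothing moves.
- r.job_done(): hands the job in, once; it reports no verdict.
Trained networks look in the newest picture that a camera, given by its name, has taken for a name from the list of things; names that differ only in an ending like _2 or _b are one class to them, and where a whole thing is asked for, a point or a joint stands for the part that bears it (a point fixed in the world has none). Each returns a list of dicts, best first, with "confidence" (0 to 1); they miss things now and then, are a little off and sometimes report something else, mostly with a low value. They report only what shows in the picture. A call takes as long as a camera call. They do not tell look-alikes from the thing itself.
- finder.silhouettes(query, camera): "region" (384x512 bool, what is visible of it) and "position" ([column, row] in pixels, amid what is visible of it).
The state is a dict: "time": time; "joint_positions": joint angles; "qvel": joint speeds; "effort": joint torques, N m; "tool_pos": TCP position; "tool_rot": TCP orientation; "force": force on the tool from outside, world axes, zero at the start; "moment": the same for the moment, N m; "grip_width": finger opening in m.
Only numpy, scipy, OpenCV 4.12 (cv2) and the standard library are available. Lean on these libraries where they do the work, as an engineer would, in place of code of your own. Each camera call takes 0.05 s, during which the arm holds its last target.

## Working session

There is one attempt and no reset: what is moved stays moved. The work goes in short steps, each a Python script; the robot and the scene stay as the last script left them, time stands still between calls to the robot, and variables do not carry over. Pictures are saved under pics/ and viewed, and the job is handed in when it is done.

```bash
ls; mkdir -p pics; cat > h.py <<'E'
import numpy as np, cv2
from bench import r, solve_ik, viewer, finder
def cap(n):
    return viewer.capture(n)
def ray(c,uv):
    K=np.array(c["intrinsics"]);d=np.array(c["dist"],float);T=np.array(c["cam_to_world"])
    p=cv2.undistortPoints(np.array(uv,float).reshape(-1,1,2),K,d).reshape(-1,2)
    D=np.c_[p[:,0],-p[:,1],-np.ones(len(p))]@T[:3,:3].T
    return T[:3,3],D
def atz(c,uv,z):
    o,D=ray(c,uv); z=np.broadcast_to(z,len(D))
    return o+D*((z-o[2])/D[:,2])[:,None]
def proj(c,P):
    K=np.array(c["intrinsics"]);d=np.array(c["dist"],float);T=np.array(c["cam_to_world"])
    q=(np.atleast_2d(P)-T[:3,3])@T[:3,:3]; q=q*[1,-1,-1]
    return cv2.projectPoints(q,np.zeros(3),np.zeros(3),K,d)[0].reshape(-1,2)
def save(c,name,box=None,s=1):
    f=c["frame"].copy()
    if box: f=f[box[1]:box[3],box[0]:box[2]]
    if s!=1: f=cv2.resize(f,None,fx=s,fy=s,interpolation=cv2.INTER_CUBIC)
    cv2.imwrite("pics/"+name+".png",f)
def tri(c1,u1,c2,u2):
    o1,d1=ray(c1,u1);o2,d2=ray(c2,u2);d1=d1[0]/np.linalg.norm(d1[0]);d2=d2[0]/np.linalg.norm(d2[0])
    s=np.linalg.lstsq(np.c_[d1,-d2],o2-o1,rcond=None)[0]
    a=o1+s[0]*d1;b=o2+s[1]*d2
    return (a+b)/2,np.linalg.norm(a-b)
E
python3 - <<'E'
from h import *
for n in ["side","top","wrist"]:
    c=cap(n); save(c,n+"0",s=1.5); print(n,np.round(c["cam_to_world"],3).tolist(),np.round(c["intrinsics"],1).tolist(),c["dist"])
print(r.observe(),r.pinch_z)
E
```

```text
pics
side [[-0.909, 0.3, -0.29, 0.308], [-0.417, -0.632, 0.653, 0.79], [0.013, 0.714, 0.7, 0.863], [0.0, 0.0, 0.0, 1.0]] [[446.2, 0.0, 249.8], [0.0, 446.2, 185.3], [0.0, 0.0, 1.0]] [0.02465707 0.         0.         0.         0.        ]
top [[0.016, 0.995, -0.094, 0.507], [-1.0, 0.015, -0.016, 0.031], [-0.014, 0.094, 0.995, 1.437], [0.0, 0.0, 0.0, 1.0]] [[428.1, 0.0, 263.0], [0.0, 428.1, 189.7], [0.0, 0.0, 1.0]] [-0.11924095  0.          0.          0.          0.        ]
wrist [[0.339, 0.892, 0.298, 0.246], [-0.941, 0.322, 0.107, -0.441], [-0.001, -0.317, 0.948, 0.374], [0.0, 0.0, 0.0, 1.0]] [[292.2, 0.0, 256.0], [0.0, 292.2, 195.8], [0.0, 0.0, 1.0]] [-0.06762676  0.          0.          0.          0.        ]
{'time': 0.15, 'joint_positions': array([-1.22499089e+00,  2.41244834e-01,  4.04210484e-03,  1.33522308e+00,
        1.99115523e-06,  1.57082637e+00]), 'qvel': array([-0.0020281 , -0.0031308 ,  0.00304489,  0.00077106,  0.00054177,
       -0.00239201]), 'effort': array([-1.19887583e-03, -3.72635365e+01,  2.52638376e+01,  1.23677845e-02,
       -4.27612019e-05, -1.74341437e-05]), 'tool_pos': array([ 0.16931361, -0.46994533,  0.23061824]), 'tool_rot': array([-3.14159071e+00,  1.62947847e-03, -1.22502093e+00]), 'force': array([0.33872451, 0.09203834, 0.79880775]), 'moment': array([-0.03762738,  0.02362775, -0.0195677 ]), 'grip_width': 0.08544281491156182} -0.0187
```

View pics/side0.png

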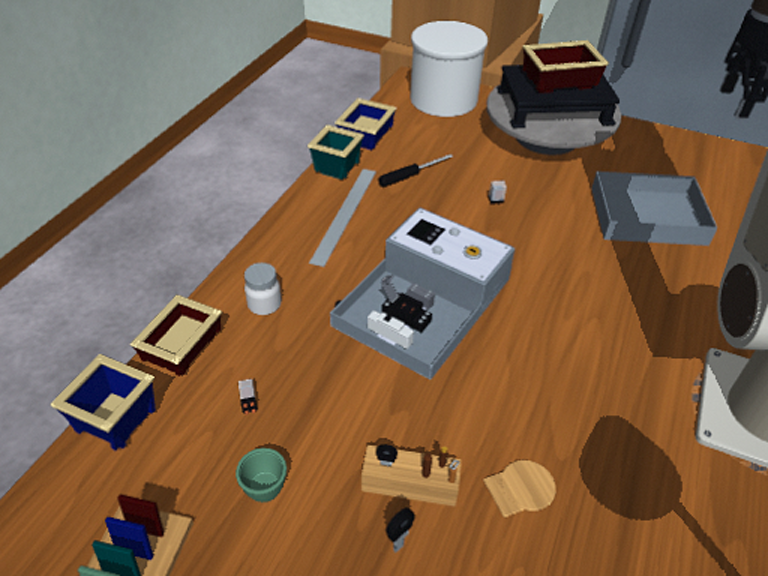

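View pics/top0.png

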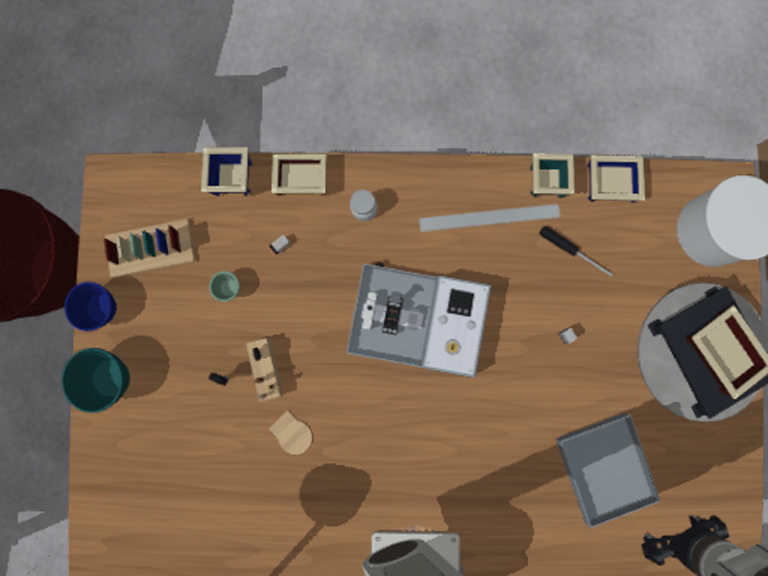

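View pics/wrist0.png

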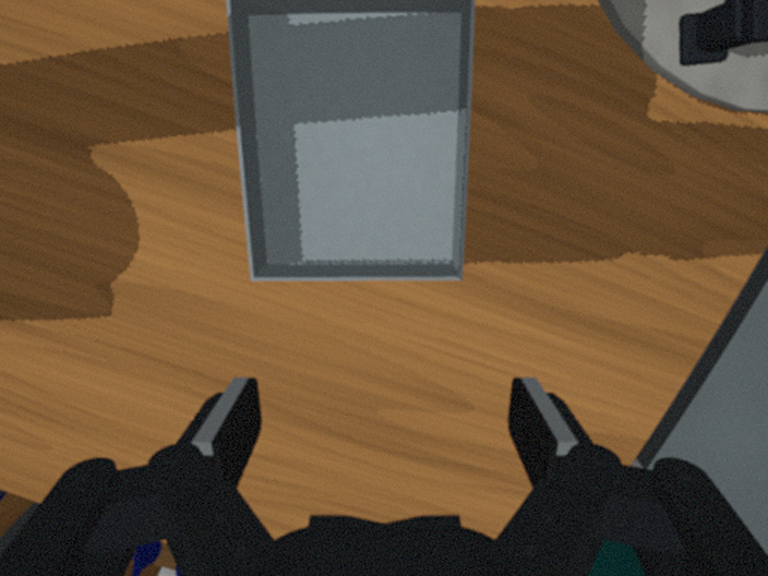

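```bash
python3 - <<'E'
from h import *
c=cap("side"); 
a=[(220,280,320,380),(140,235,200,285),(305,100,365,160),(215,125,355,260)]
ims=[cv2.resize(c["frame"][y0:y1,x0:x1],(400,int(400*(y1-y0)/(x1-x0))),interpolation=cv2.INTER_CUBIC)[:300] if i<3 else cv2.resize(c["frame"][y0:y1,x0:x1],(400,386))[:300] for i,(x0,y0,x1,y1) in enumerate(a)]
ims=[cv2.resize(i,(400,300)) if i.shape[0]!=300 else i for i in ims]
cv2.imwrite("pics/crop1.png",np.vstack([np.hstack(ims[:2]),np.hstack(ims[2:])]))
t=cap("top")
for q in ["relay_center","old_relay","controller","relay_lever","key_bow","tool_block","key_plug","small_pot"]:
  for n,cc in (("side",c),("top",t)):
    print(q,n,[(np.round(d["position"]).tolist(),round(d["confidence"],2),int(d["region"].sum())) for d in finder.silhouettes(q,n)[:4]])
E
```

```text
relay_center side [([333.0, 129.0], 0.73, 163)]
relay_center top [([379.0, 223.0], 0.65, 77)]
old_relay side [([166.0, 266.0], 0.64, 224)]
old_relay top [([148.0, 191.0], 0.73, 300), ([185.0, 163.0], 0.46, 81)]
controller side [([285.0, 191.0], 0.89, 7964)]
controller top [([277.0, 213.0], 0.73, 5357)]
relay_lever side []
relay_lever top [([169.0, 232.0], 0.18, 34)]
key_bow side [([266.0, 351.0], 0.72, 347)]
key_bow top [([172.0, 236.0], 0.43, 22)]
tool_block side [([276.0, 319.0], 0.79, 1897), ([261.0, 192.0], 0.19, 95)]
tool_block top [([177.0, 250.0], 0.55, 657)]
key_plug side [([316.0, 170.0], 0.43, 34)]
key_plug top []
small_pot side []
small_pot top [([151.0, 190.0], 0.86, 352)]
```

View pics/crop1.png

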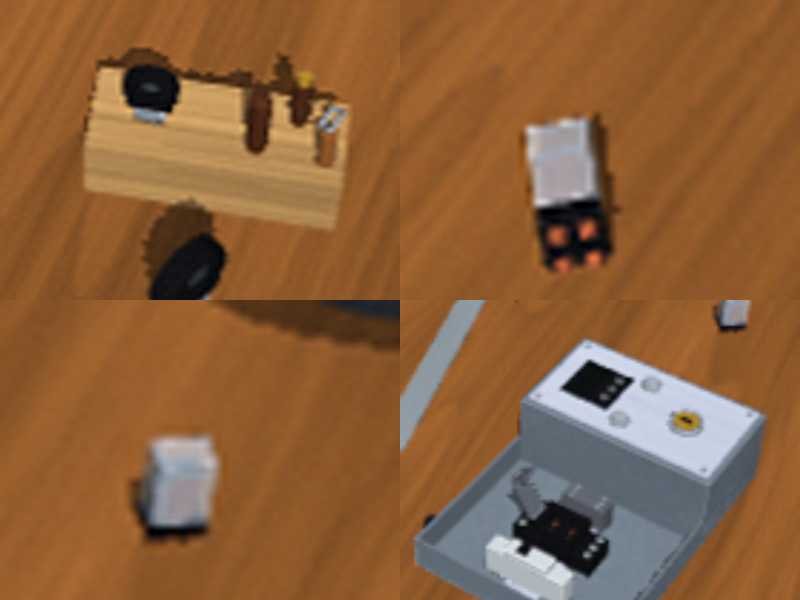

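```bash
python3 - <<'E'
from h import *
c=cap("side");t=cap("top")
def T(n,a,b): 
    p,e=tri(c,a,t,b); print(n,np.round(p,4),round(e,4))
T("relay",(333,129),(379,223))
T("plug",(316,168),(302,231))
print(atz(t,[(302,231)],.086),atz(c,[(315,167.5)],.086))
print("relay",atz(t,[(379,223)],.04),atz(c,[(333,129)],.024))
print("panel corners side",atz(c,[(280,140),(344,166),(323,190),(258,162)],.08))
print("key in block",atz(t,[(171,236)],.075),atz(c,[(257,302)],.07))
print("bigkey",atz(t,[(145,252)],.02),atz(c,[(266,351)],.02))
print("block top", atz(t,[(165,229),(176,227),(186,264),(173,267)],.045),atz(c,[(244,296),(308,305)],.045))
save(t,"t1",(130,180,350,280),3.6); save(c,"s1",(230,280,330,380),6)
E
```

```text
relay [ 0.5319 -0.3342  0.0194] 0.0079
plug [ 0.5045 -0.0729  0.0802] 0.0036
[[ 0.50625445 -0.07204645  0.086     ]] [[ 0.50427763 -0.06767794  0.086     ]]
relay [[ 0.53536078 -0.32799641  0.04      ]] [[ 0.52688976 -0.32916144  0.024     ]]
panel corners side [[ 0.63156774 -0.1415017   0.08      ]
 [ 0.43866422 -0.11272724  0.08      ]
 [ 0.4608856  -0.00335824  0.08      ]
 [ 0.64952847 -0.02995676  0.08      ]]
key in block [[0.48291769 0.34436922 0.075     ]] [[0.48412749 0.34756438 0.07      ]]
bigkey [[0.42675679 0.44342787 0.02      ]] [[0.4355648  0.41051592 0.02      ]]
block top [[0.50476089 0.37190253 0.045     ]
 [0.51204535 0.33562183 0.045     ]
 [0.39278517 0.2992901  0.045     ]
 [0.38198632 0.34176402 0.045     ]] [[0.52000337 0.33225228 0.045     ]
 [0.39186119 0.29534646 0.045     ]]
```

View pics/t1.png

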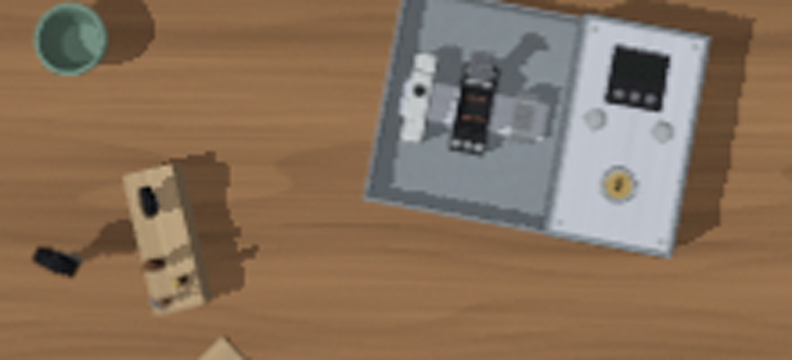

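View pics/s1.png

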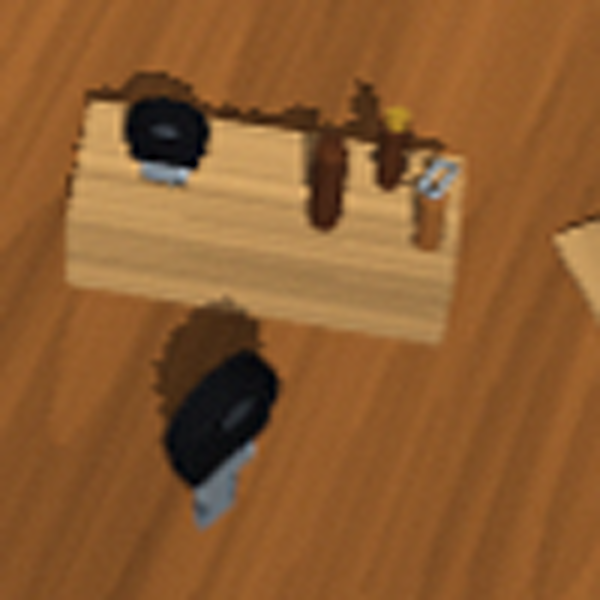

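```bash
python3 - <<'E'
from h import *
PI=np.pi
print(solve_ik([0.53,-0.33,0.19],[PI,0,-0.557]),solve_ik([0.53,-0.33,0.19],[PI,0,-0.257]))
r.movep([0.52,-0.325,0.19],[PI,0,-0.557])
c=cap("wrist"); save(c,"w1",s=1.5)
s=finder.silhouettes("relay_center","wrist")
print([(d["position"],d["confidence"],d["region"].sum()) for d in s])
print(r.observe()["time"],r.observe()["tool_pos"],proj(c,[[.53,-.33,.024]]))
np.save("w1.npy",c,allow_pickle=True)
E
```

```text
[-0.55690152  0.50906476  0.29182125  1.35355282  0.          1.5708948 ] [-0.55690152  0.50906476  0.29182125  1.35355282  0.          1.2708948 ]
[([265.4, 175.1], 0.66, np.int64(758))]
2.675 [ 0.51903881 -0.32625993  0.19044935] [[266.46897926 175.45175745]]
```

View pics/w1.png

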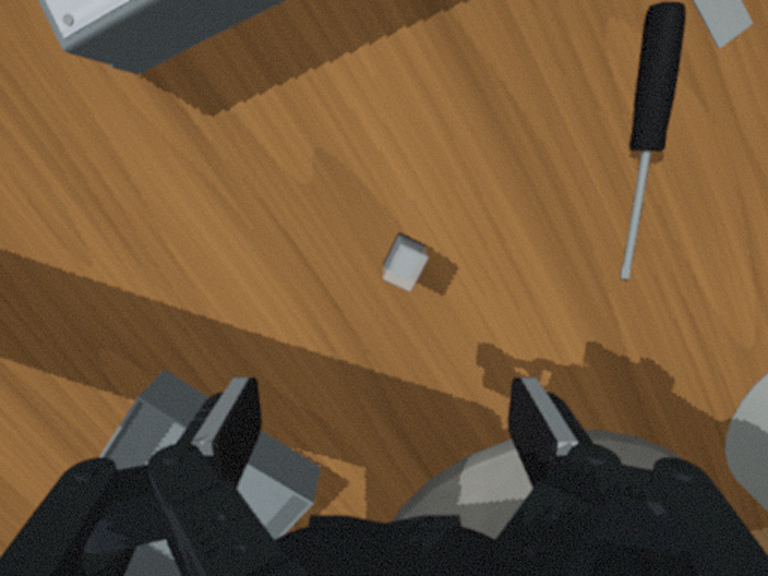

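```bash
cat >> h.py <<'E'
from scipy.optimize import minimize
def boxpts(x,y,yaw,boxes):
    out=[]
    for (sx,sy,z0,z1) in boxes:
        P=np.array([[a*sx/2,b*sy/2,z] for a in(-1,1) for b in(-1,1) for z in(z0,z1)])
        R=np.array([[np.cos(yaw),-np.sin(yaw)],[np.sin(yaw),np.cos(yaw)]])
        P[:,:2]=P[:,:2]@R.T+[x,y]; out.append(P)
    return out
def rend(c,x,y,yaw,boxes,S=8,off=(0,0),sh=(60,60)):
    m=np.zeros((sh[1]*S,sh[0]*S),np.uint8)
    for P in boxpts(x,y,yaw,boxes):
        u=(proj(c,P)-off+.5)*S
        cv2.fillConvexPoly(m,cv2.convexHull(np.round(u).astype(np.int32)),255)
    return cv2.resize(m,sh,interpolation=cv2.INTER_AREA)/255.
def fit(c,region,boxes,x,y,yaws,pad=8):
    ys,xs=np.nonzero(region);off=(xs.min()-pad,ys.min()-pad);sh=(int(np.ptp(xs)+2*pad),int(np.ptp(ys)+2*pad))
    reg=region[off[1]:off[1]+sh[1],off[0]:off[0]+sh[0]].astype(float)
    best=None
    for y0 in yaws:
        f=lambda p:np.abs(rend(c,p[0],p[1],p[2],boxes,8,off,sh)-reg).sum()
        s=minimize(f,[x,y,y0],method="Nelder-Mead",options=dict(initial_simplex=[[x,y,y0],[x+.006,y,y0],[x,y+.006,y0],[x,y,y0+.2]],xatol=1e-4,fatol=.05))
        if best is None or s.fun<best.fun: best=s
        print(round(y0,2),np.round(s.x,4),round(s.fun,1))
    return best
def overlay(c,Ps,name,box,s):
    f=cv2.resize(c["frame"][box[1]:box[3],box[0]:box[2]],None,fx=s,fy=s,interpolation=cv2.INTER_CUBIC)
    for P in Ps:
        u=((proj(c,P)-[box[0],box[1]]+.5)*s).astype(int)
        cv2.polylines(f,[u.reshape(-1,1,2)],True,(0,255,0),1)
    cv2.imwrite("pics/"+name+".png",f)
def rect(x,y,yaw,sx,sy,z):
    R=np.array([[np.cos(yaw),-np.sin(yaw)],[np.sin(yaw),np.cos(yaw)]])
    return np.c_[np.array([[1,1],[-1,1],[-1,-1],[1,-1]])*[sx/2,sy/2]@R.T+[x,y],[z]*4]
E
python3 - <<'E'
from h import *
c=np.load("w1.npy",allow_pickle=True).item()
cw=cap("wrist")
s=finder.silhouettes("relay_center","wrist")[0]
b=fit(cw,s["region"],[(28,22,.006*1e3,48)] and [(.028,.022,.006,.048),(.022,.016,0,.006)],.528,-.33,np.arange(-1.5,1.6,.5))
x,y,w=b.x
overlay(cw,[rect(x,y,w,.028,.022,.048),rect(x,y,w,.028,.022,.006)],"w1o",(230,140,310,210),8)
cv2.imwrite("pics/w1m.png",cv2.resize((s["region"][140:210,230:310]*255).astype(np.uint8),None,fx=4,fy=4))
E
```

```text
-1.5 [ 0.5333 -0.3284 -0.6437] 182.2
-1.0 [ 0.5335 -0.3283 -0.6534] 182.1
-0.5 [ 0.5335 -0.3283 -0.6542] 182.1
0.0 [ 0.534  -0.3284  0.6039] 51.2
0.5 [ 0.5339 -0.3284  0.5981] 52.9
1.0 [ 0.5341 -0.3284  0.6024] 50.5
1.5 [ 0.534  -0.3285  0.602 ] 51.0
```

View pics/w1o.png

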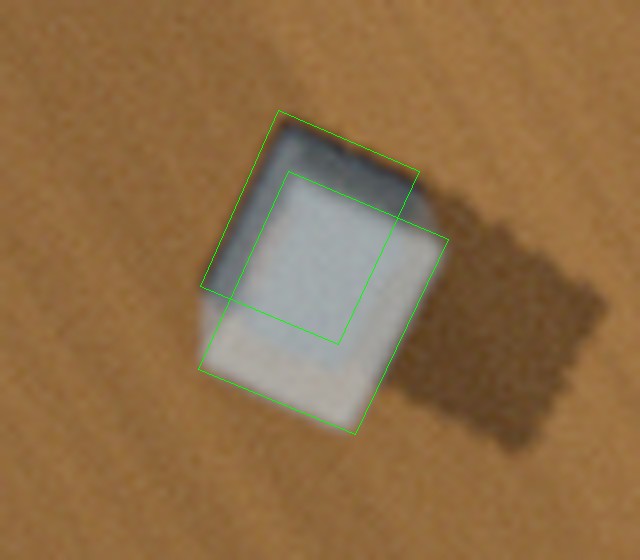

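```bash
python3 - <<'E'
from h import *
PI=np.pi
x,y,w=.5338,-.3286,-.969
r.movep([x,y,.10],[PI,0,w])
r.move_l([x,y,.024],v=.15)
o=r.observe();print(o["tool_pos"],o["tool_rot"],o["force"])
print(r.move_gripper(0.0,50)); o=r.observe();print(o["grip_width"],o["force"],o["time"])
r.move_l([x,y,.19],v=.25)
c=cap("wrist");save(c,"w2",s=1.5); o=r.observe();print(o["grip_width"],o["force"],o["time"],r.pinch_z)
E
```

```text
[ 0.53498316 -0.32939024  0.02583801] [-3.14030895e+00 -2.86150102e-03 -9.68727284e-01] [ 1.04524275 -0.34517788  0.98322912]
False
0.020416749846579863 [-0.51575895 -0.07135826  2.88430633] 4.5167
0.020688428767767046 [-0.01119173  0.11377969 -0.95399294] 5.3833 -0.0187
```

View pics/w2.png

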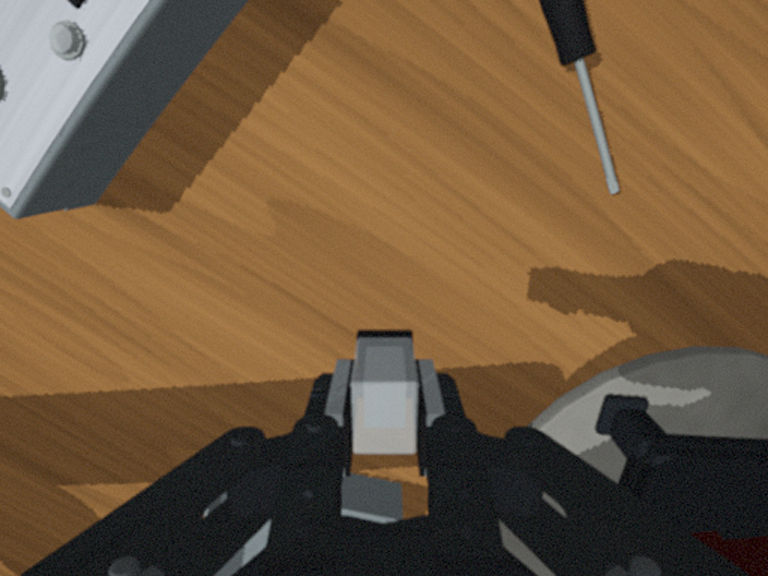

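```bash
python3 - <<'E'
from h import *
PI=np.pi
t=cap("top"); print(atz(t,[(261.4,213.3)],.045))
c=cap("wrist")
o=r.observe();p=o["tool_pos"];w=o["tool_rot"][2]+PI/2
overlay(c,[rect(p[0],p[1],w,.028,.022,p[2]+.023),rect(p[0],p[1],w,.028,.022,p[2]-.019)],"w2o",(200,190,320,320),5)
r.movep([.52,.02,.215],[PI,0,-1.718])
r.pause(.2)
c=cap("wrist");save(c,"w3",s=1.5);o=r.observe();print(o["time"],o["tool_pos"],o["force"])
for q in ["controller","relay_lever","key_plug"]:
    print(q,[(np.round(d["position"]).tolist(),round(d["confidence"],2),int(d["region"].sum())) for d in finder.silhouettes(q,"wrist")[:4]])
np.save("w3.npy",c,allow_pickle=True)
E
```

```text
[[0.56157239 0.0572661  0.045     ]]
9.8167 [0.52002546 0.01996289 0.21497699] [-0.35476552 -0.84309486 -0.92830713]
controller []
relay_lever [([211.0, 95.0], 0.7, 635), ([351.0, 188.0], 0.48, 455)]
key_plug [([350.0, 189.0], 0.92, 414)]
```

View pics/w2o.png

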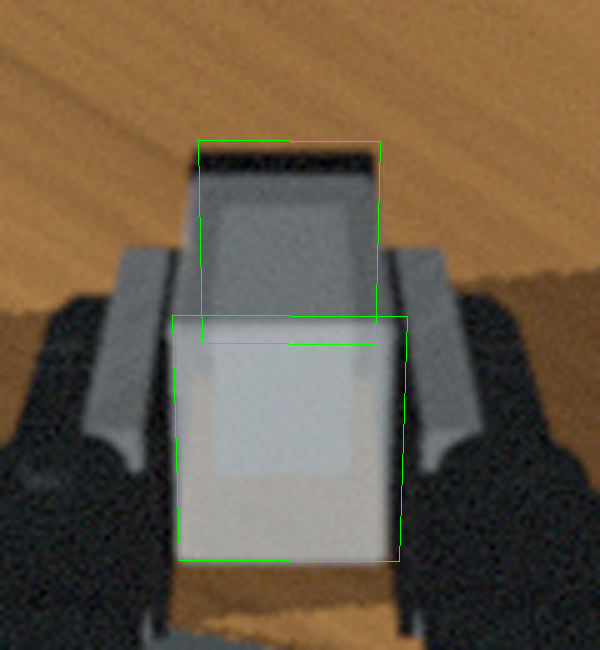

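View pics/w3.png

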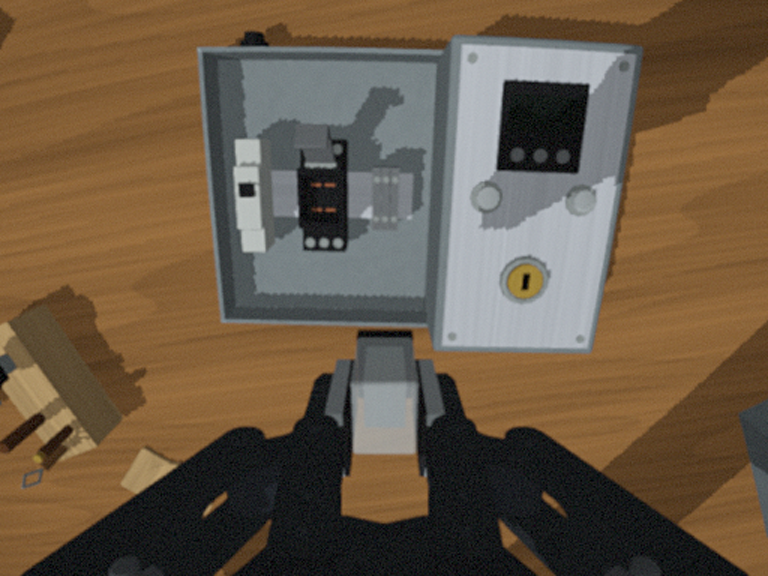

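```bash
python3 - <<'E'
from h import *
c=np.load("w3.npy",allow_pickle=True).item()
save(c,"w3c",(180,75,260,175),6)
save(c,"w3k",(310,160,390,220),8)
# panel corners
print(atz(c,[(303,26),(427,31),(395,234),(288,233)],.08))
print("plug",atz(c,[(350,187.5)],.086))
E
```

```text
[[ 0.65547034 -0.04004807  0.08      ]
 [ 0.63862055 -0.14943474  0.08      ]
 [ 0.4443334  -0.11847312  0.08      ]
 [ 0.46308108 -0.00472713  0.08      ]]
plug [[ 0.50580728 -0.07033675  0.086     ]]
```

View pics/w3c.png

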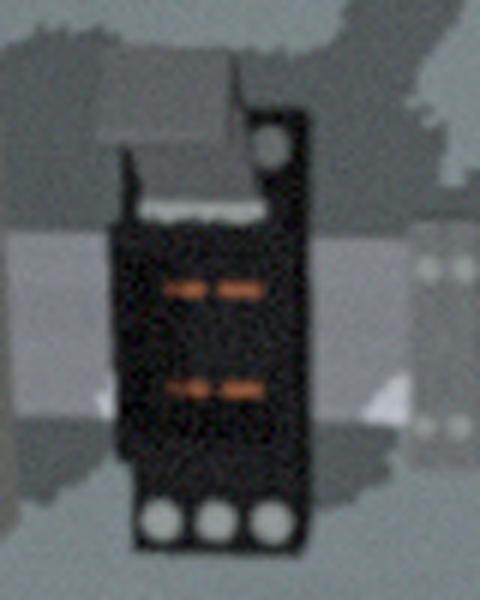

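View pics/w3k.png

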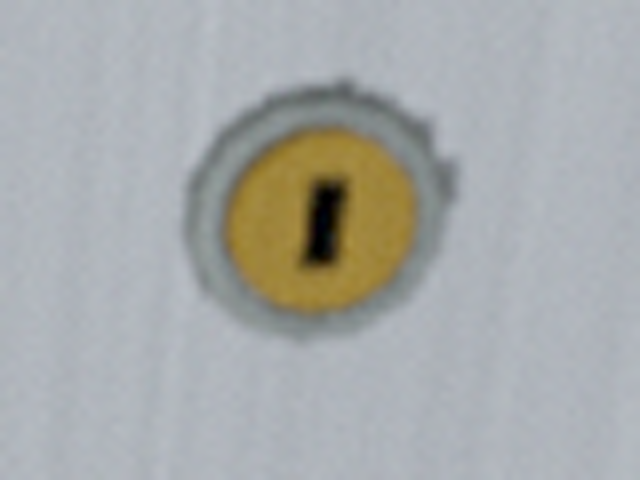

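```bash
python3 - <<'E'
from h import *
c=np.load("w3.npy",allow_pickle=True).item()
for uv in [(215.8,131.7)]: print(atz(c,[uv],.031))
x,y=atz(c,[(215.8,131.7)],.031)[0][:2]
w=-.162
overlay(c,[rect(x,y,w,.042,.033,.045),rect(x,y,w,.0304,.0244,.045),rect(x,y,w,.0304,.0244,.031),rect(x,y,w,.0424,.033,.01)],"w3d",(180,75,260,175),6)
from bench import *
# panel model
C=np.array([x,y]);R=np.array([[np.cos(w),-np.sin(w)],[np.sin(w),np.cos(w)]])
wall=C+R@np.array([0,-.081])
a=R.T@(atz(c,[(303,26),(427,31),(395,234),(288,233)],.08)[:,:2]-C).T
print(a.T, R.T@(atz(c,[(350,187.5)],.086)[0,:2]-C))
E
```

```text
[[0.57319061 0.05796638 0.031     ]]
[[ 0.09701139 -0.08346002]
 [ 0.09802545 -0.19413221]
 [-0.0987117  -0.194913  ]
 [-0.09855584 -0.07963247]] [-0.04580675 -0.13749163]
```

View pics/w3d.png

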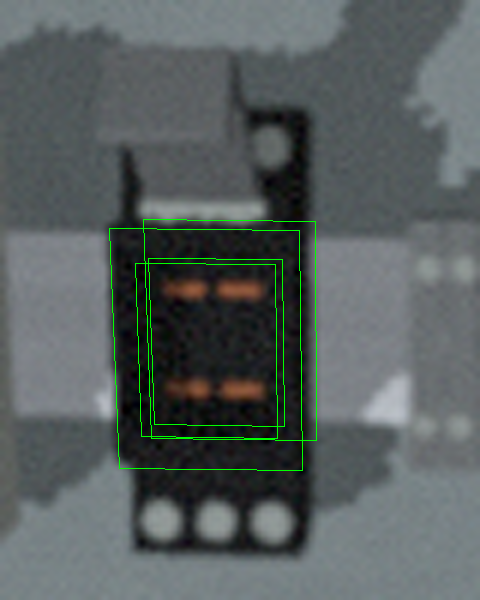

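```bash
python3 - <<'E'
from h import *
x,y,w=.574,.0577,-.166
R=np.array([[np.cos(w),-np.sin(w)],[np.sin(w),np.cos(w)]])
ctr=np.array([x,y])
def off(a,b): return ctr+R@[a,b]
Ps=[rect(x,y,w,.042,.033,.045),rect(x,y,w,.0304,.0244,.031)]
p=off(0,-.081-.0575); Ps.append(rect(*p,w,.200,.115,.08))
c=cap("side");overlay(c,Ps,"s3",(205,115,355,255),5)
c=cap("top");overlay(c,Ps,"t3",(225,170,335,260),7)
E
```

```text
(no output)
```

View pics/s3.png

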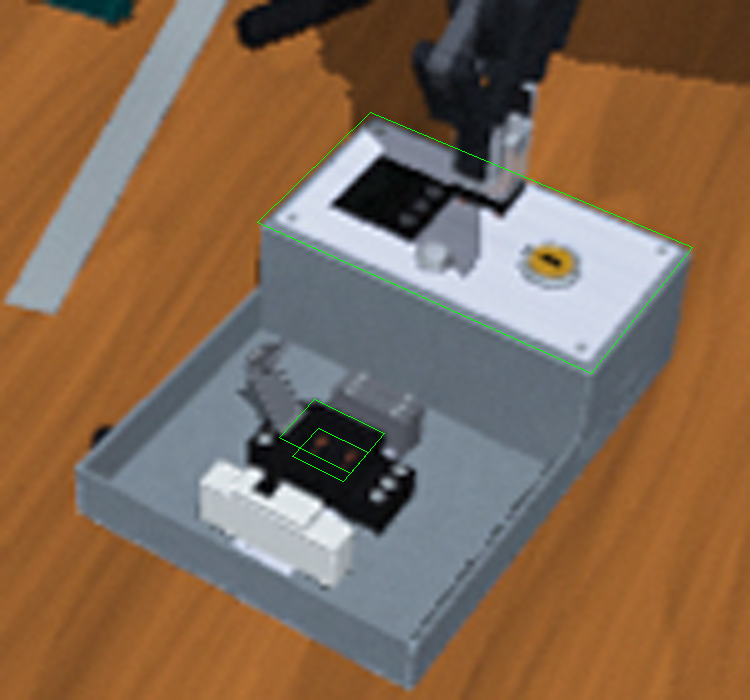

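View pics/t3.png

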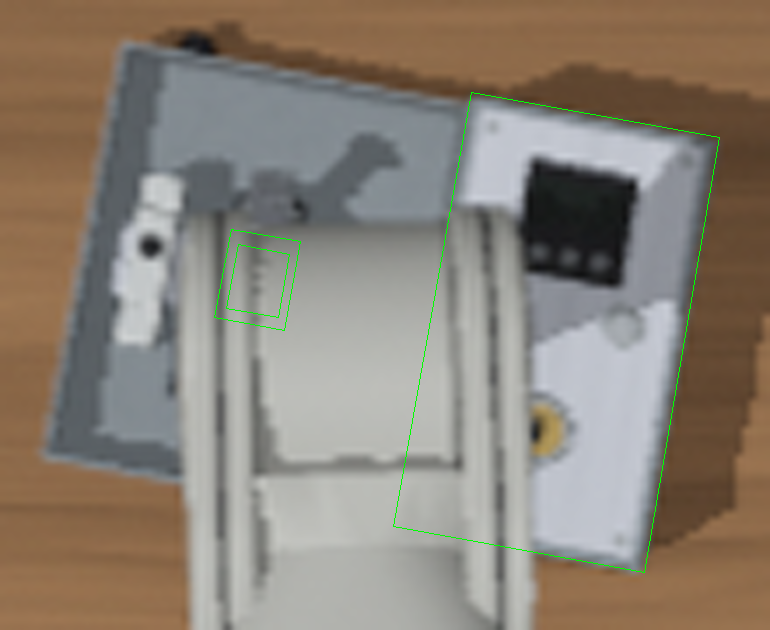

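```bash
python3 - <<'E'
from h import *
PI=np.pi
x,y,w=.574,.0577,-.166
ori=[PI,0,w-PI/2]
r.move_l([x,y,.15],ori,v=.2)
r.move_l([x,y,.085],v=.1); r.pause(.15)
o=r.observe();print(o["tool_pos"],o["force"],o["time"])
c=cap("wrist");save(c,"w4",s=1.5)
c=cap("side");save(c,"s4",(205,115,355,255),5)
E
```

```text
[0.57476081 0.05773451 0.08604561] [-0.04850137  0.12319916  0.10668644] 11.6333
```

View pics/w4.png

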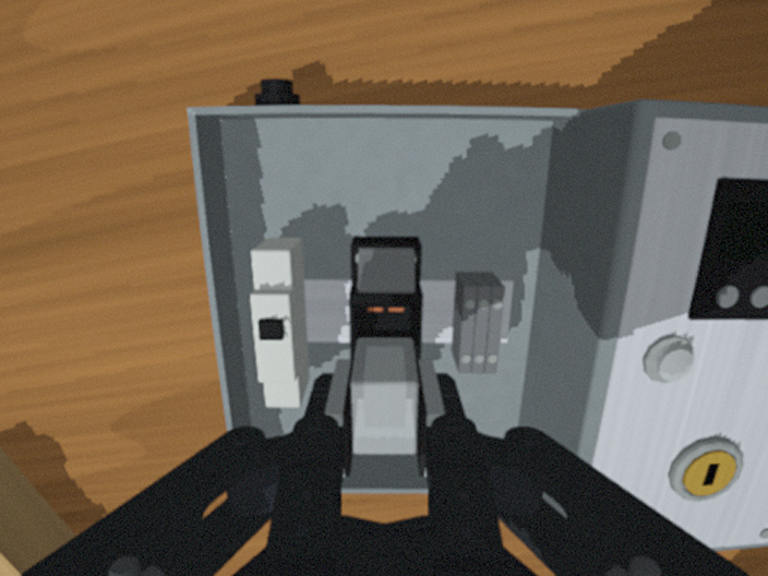

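View pics/s4.png

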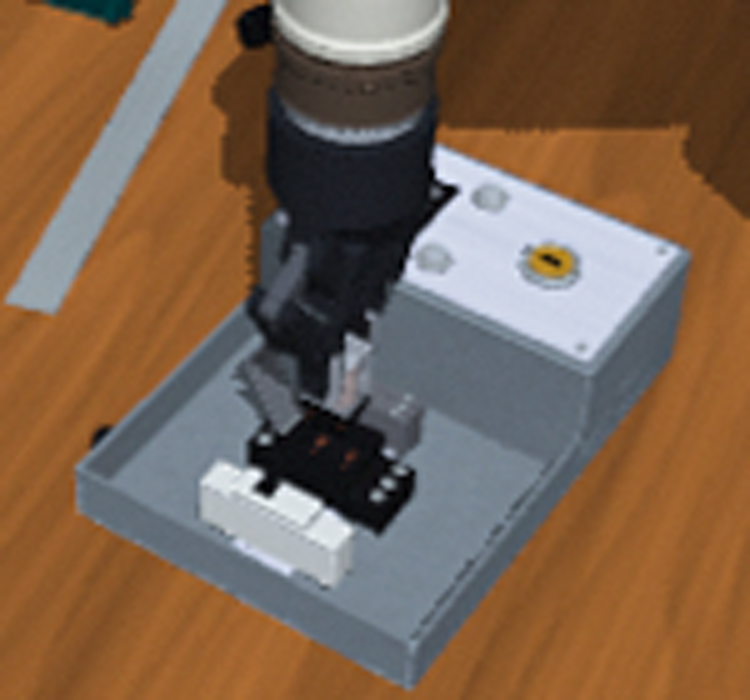

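```bash
python3 - <<'E'
from h import *
x,y,w=.574,.0577,-.166
hit=r.move_l([x,y,.0475],v=.03,until_force=14)
o=r.observe();print(hit,o["tool_pos"],o["force"],o["moment"],o["grip_width"],o["time"])
c=cap("wrist");save(c,"w5",s=1.5)
c=cap("side");save(c,"s5",(205,115,355,255),5)
E
```

```text
True [0.57372804 0.05766929 0.05547742] [-0.66471834 -0.47849794  4.43988615] [0.00980795 0.19589818 0.0160688 ] 0.020635793996374257 12.6583
```

View pics/w5.png

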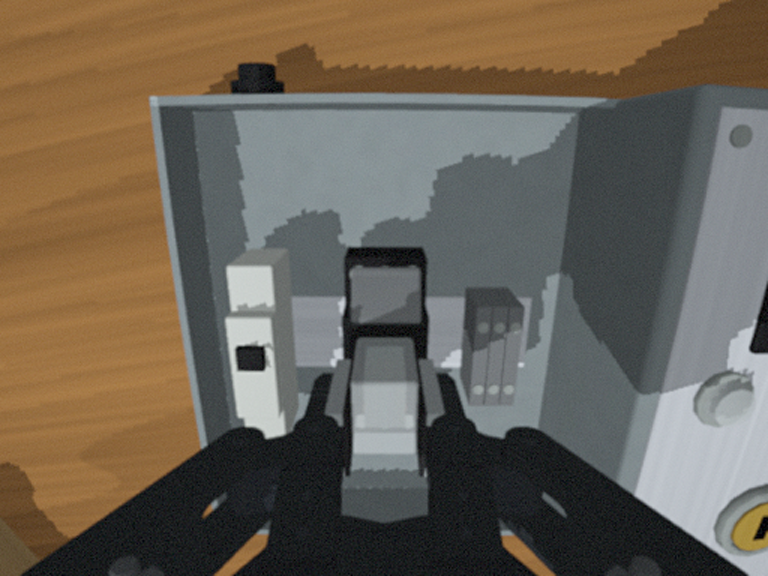

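View pics/s5.png

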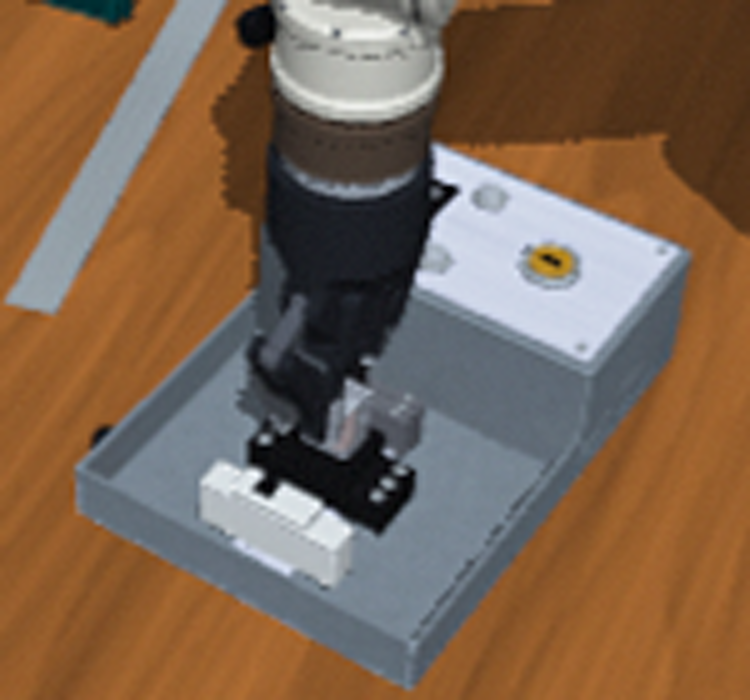

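```bash
python3 - <<'E'
from h import *
PI=np.pi
x,y,w=.574,.0577,-.166
hit=r.move_l([x,y,.0475],v=.03,until_force=14)
o=r.observe();print(hit,o["tool_pos"],o["force"],o["grip_width"])
r.move_gripper(.040); o=r.observe();print(o["grip_width"],o["force"],o["tool_pos"])
r.move_l([x,y,.125],v=.2)
c=cap("wrist");save(c,"w6",(180,130,340,330),4)
c=cap("side");save(c,"s6",(205,115,355,255),5)
print(r.observe()["time"])
E
```

```text
True [0.57373141 0.05766873 0.05546253] [-0.92566224 -0.31342298  5.26915175] 0.020404574420979576
0.039962247494989334 [-0.00501038 -0.34483171  0.05304059] [0.57313621 0.05758869 0.05434732]
13.8917
```

View pics/w6.png

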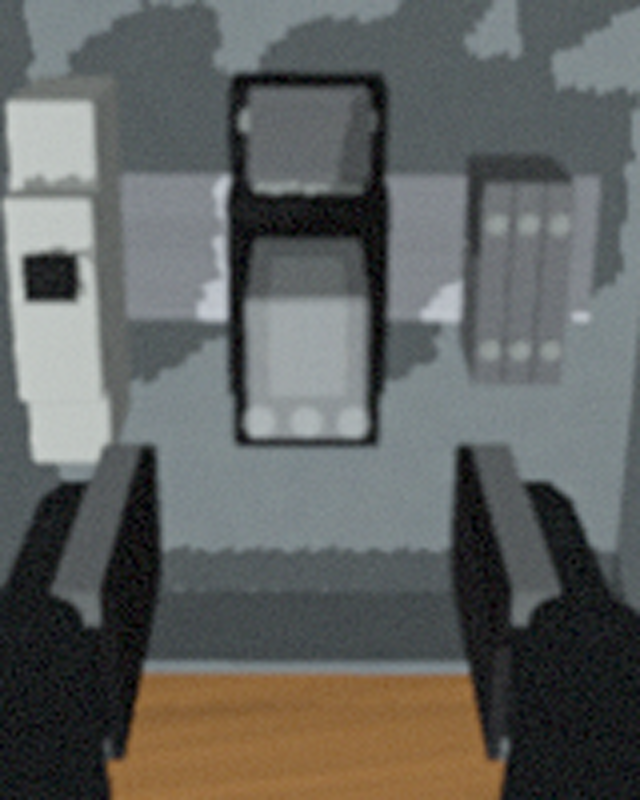

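View pics/s6.png

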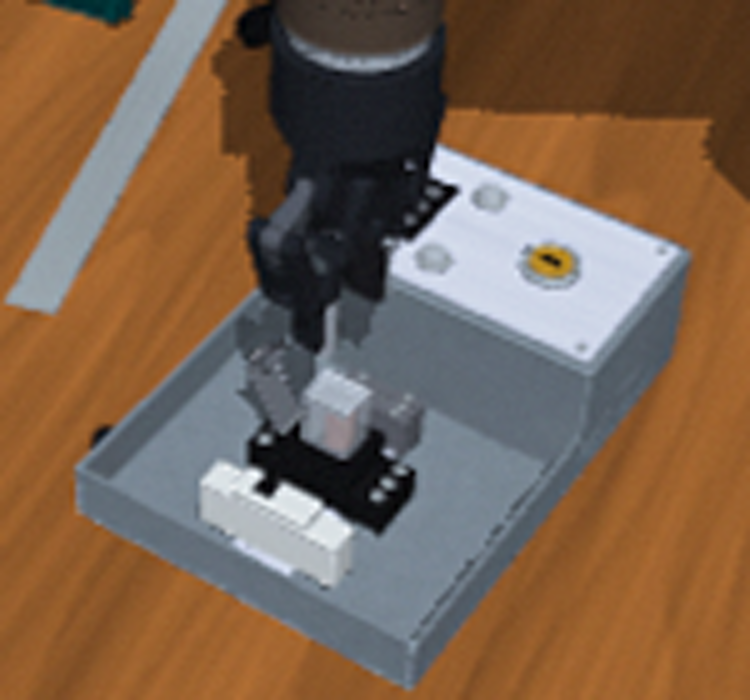

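```bash
cat >> h.py <<'E'
SX,SY,SW=.5738,.0577,-.166
def off(a,b,z):
    return [SX+np.cos(SW)*a-np.sin(SW)*b, SY+np.sin(SW)*a+np.cos(SW)*b, z]
def loc(p): 
    d=np.array(p[:2])-[SX,SY]; return np.array([np.cos(SW)*d[0]+np.sin(SW)*d[1],-np.sin(SW)*d[0]+np.cos(SW)*d[1]])
E
python3 - <<'E'
from h import *
r.move_l(off(.082,0,.125),v=.2)
r.move_gripper(0,40)
r.move_l(off(.082,0,.056),v=.12)
o=r.observe();print(loc(o["tool_pos"]),o["tool_pos"],o["force"])
hit=r.move_l(off(.033,0,.056),v=.05,until_force=7)
o=r.observe();print(hit,loc(o["tool_pos"]),o["tool_pos"],o["force"],o["time"])
c=cap("side");save(c,"s7",(205,115,355,255),5)
c=cap("wrist");save(c,"w7",(150,100,350,350),3)
E
```

```text
[0.08250422 0.00011478] [0.65518905 0.04418031 0.05657395] [ 0.03063544  0.0182565  -0.00422698]
True [0.03807977 0.00011312] [0.611375   0.05151931 0.05648966] [0.44762218 0.21278799 0.0422492 ] 16.4833
```

View pics/s7.png

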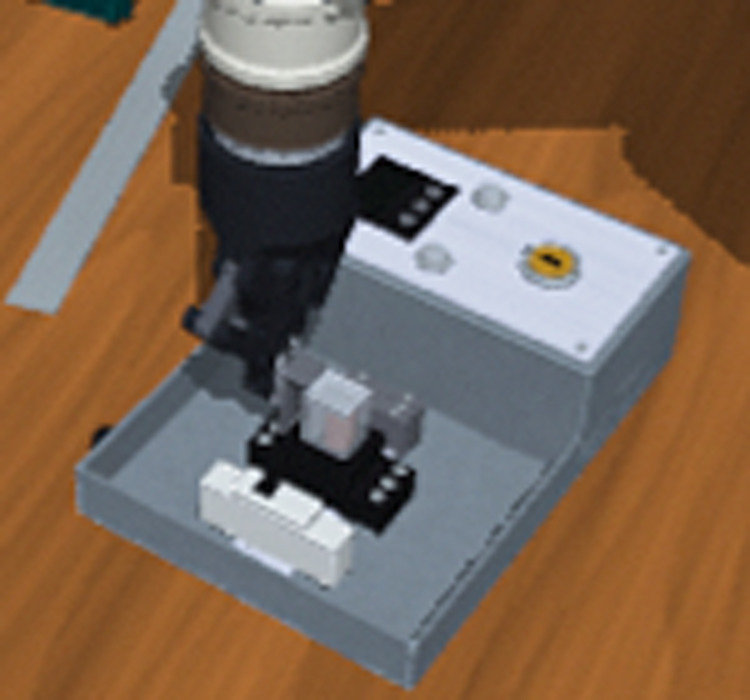

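View pics/w7.png

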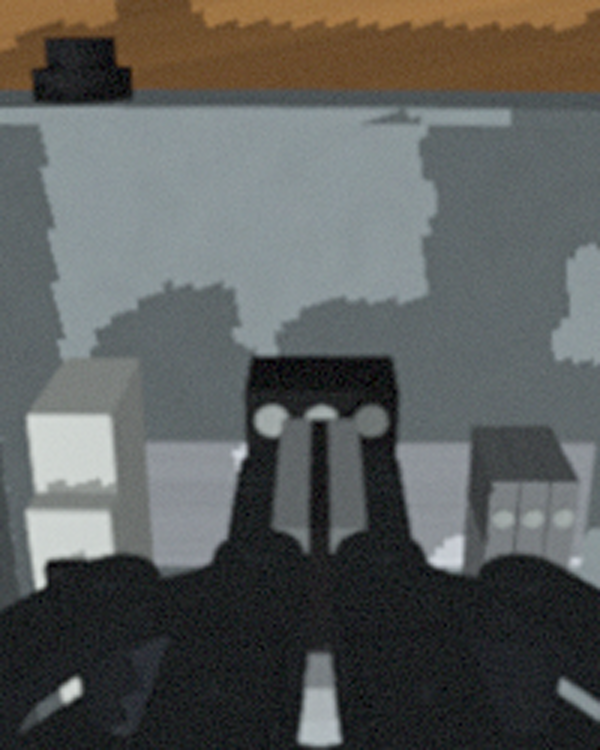

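```bash
python3 - <<'E'
from h import *
hit=r.move_l(off(.030,0,.056),v=.04,until_force=14)
o=r.observe();print(hit,loc(o["tool_pos"]),o["force"],o["time"])
r.move_l(off(.075,0,.056),v=.2)
r.move_l(off(.06,0,.14),v=.25)
c=cap("side");save(c,"s8",(235,155,315,225),8)
c=cap("wrist");save(c,"w8",(180,130,340,330),4)
print(r.observe()["time"])
E
```

```text
True [0.03821314 0.00012722] [ 1.84387163 -0.22610013  0.68574956] 16.7917
17.7167
```

View pics/s8.png

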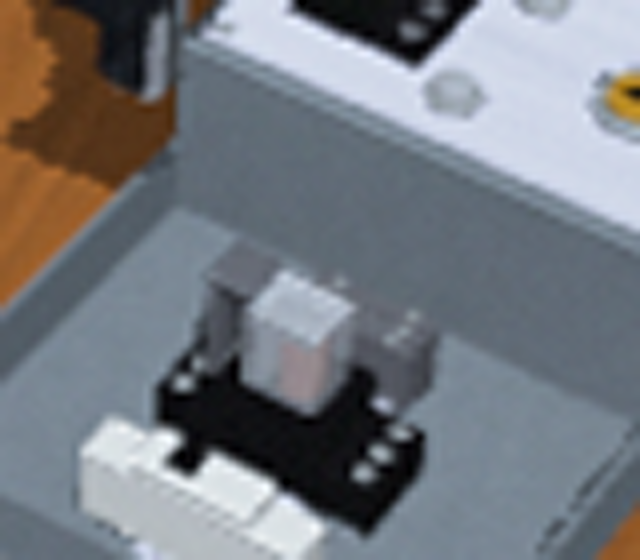

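View pics/w8.png

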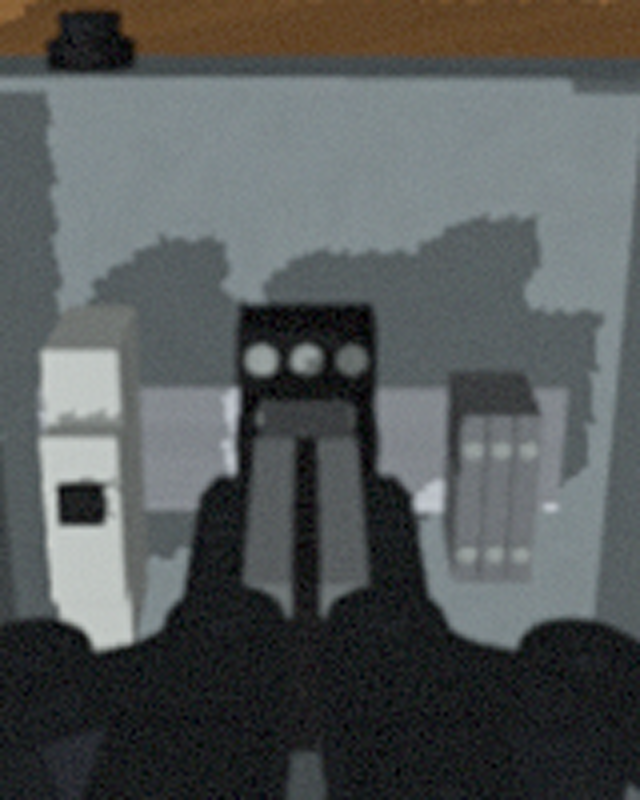

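```bash
python3 - <<'E'
from h import *
c=cap("side")
q=lambda a,b,yw,z:np.array([off(a,-yw,z),off(b,-yw,z),off(b,yw,z),off(a,yw,z)])
overlay(c,[q(.0095,.027,.010,.084),q(-.014,.014,.011,.079)],"s9",(235,155,315,225),8)
r.move_l(off(.10,-.0,.17),v=.3)
r.movep([.46,.30,.2],[np.pi,0,.55])
r.pause(.1)
c=cap("wrist");save(c,"w9",s=1.5);np.save("w9.npy",c,allow_pickle=True)
o=r.observe();print(o["time"],o["tool_pos"])
for q in ["key_bow","tool_block"]:
    print(q,[(np.round(d["position"]).tolist(),round(d["confidence"],2),int(d["region"].sum())) for d in finder.silhouettes(q,"wrist")[:4]])
t=cap("top");save(t,"t9",(225,170,335,260),7)
E
```

```text
21.975 [0.46006429 0.29991947 0.19994863]
key_bow [([305.0, 46.0], 0.68, 814), ([304.0, 158.0], 0.61, 394), ([253.0, 326.0], 0.41, 567)]
tool_block [([260.0, 141.0], 0.56, 5593)]
```

View pics/s9.png

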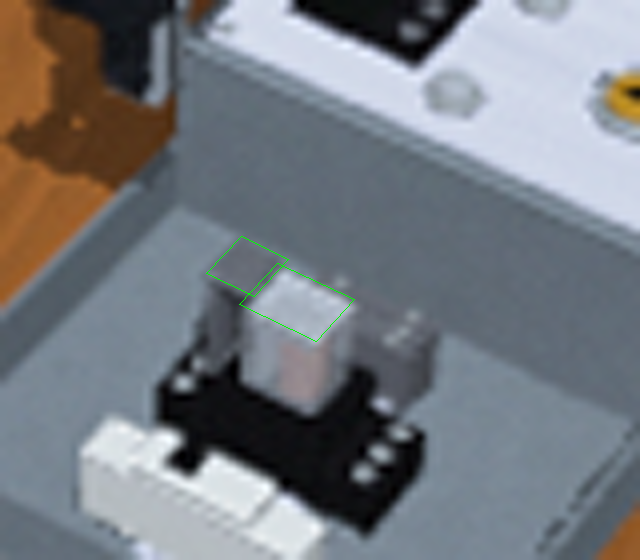

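View pics/w9.png

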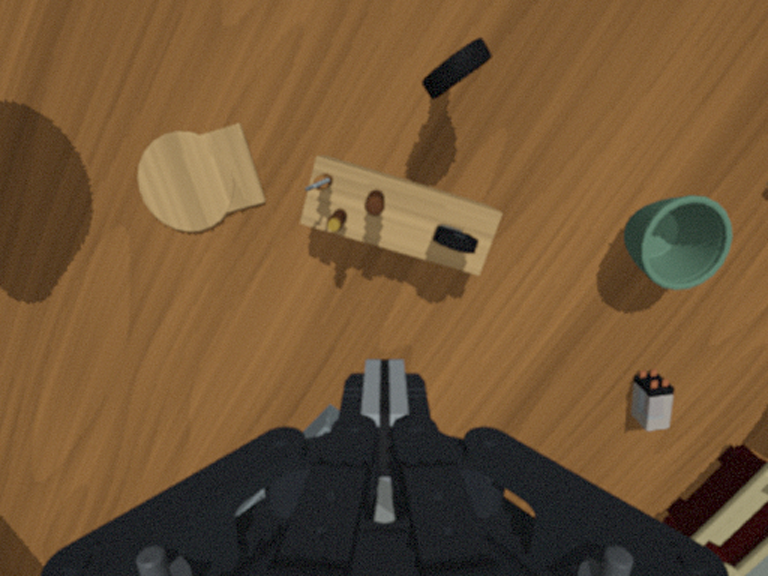

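View pics/t9.png

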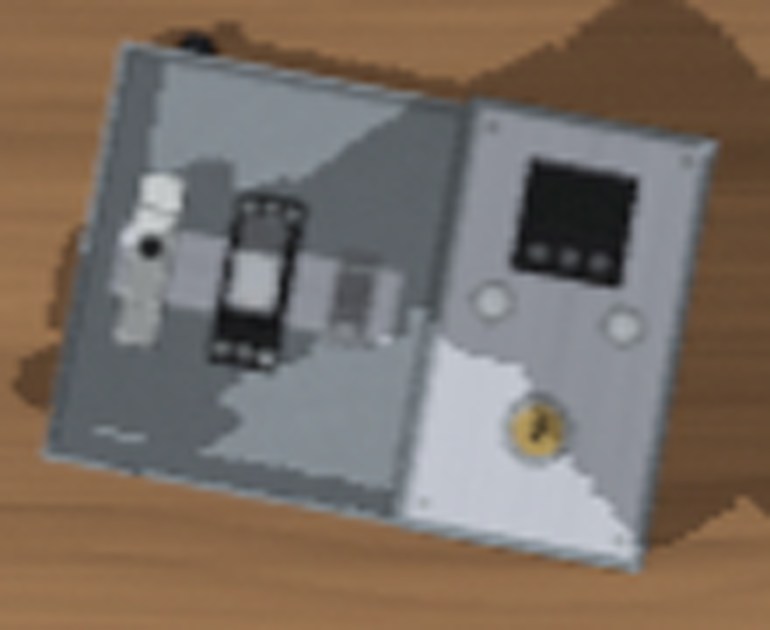

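```bash
python3 - <<'E'
from h import *
c=np.load("w9.npy",allow_pickle=True).item()
cw=cap("wrist"); S=finder.silhouettes("key_bow","wrist")
s=[d for d in S if abs(d["position"][1]-158)<15][0]
b=fit(cw,s["region"],[(.030,.009,.057,.083)],.487,.347,[-.2,.3,.8,1.3,-.8])
x,y,w=b.x
def ov(c,n,box,k): overlay(c,[rect(x,y,w,.030,.009,.083),rect(x,y,w,.030,.009,.057),rect(x,y,w,.016,.0075,.045)],n,box,k)
ov(cw,"w10",(260,120,350,190),8)
cs=cap("side"); ov(cs,"s10",(230,280,320,360),8)
S=finder.silhouettes("key_bow","side");print([(d["position"],d["confidence"]) for d in S])
print(proj(cs,[[x,y,.07]]))
E
```

```text
-0.2 [0.4837 0.3475 0.1897] 117.0
0.3 [0.4859 0.3479 0.2007] 118.9
0.8 [0.486  0.3479 0.1965] 118.9
1.3 [0.484  0.3475 0.1814] 117.2
-0.8 [0.4846 0.3476 0.1815] 117.6
[([265.4, 348.6], 0.9), ([257.7, 302.0], 0.49)]
[[257.22264795 302.04673846]]
```

View pics/w10.png

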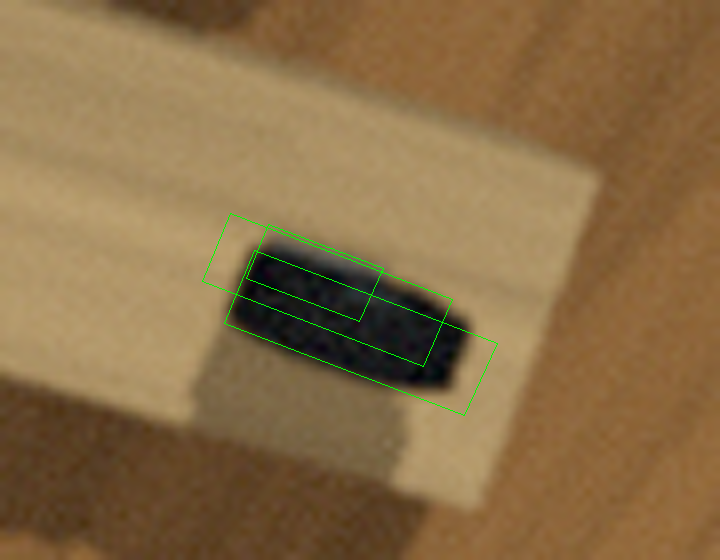

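View pics/s10.png

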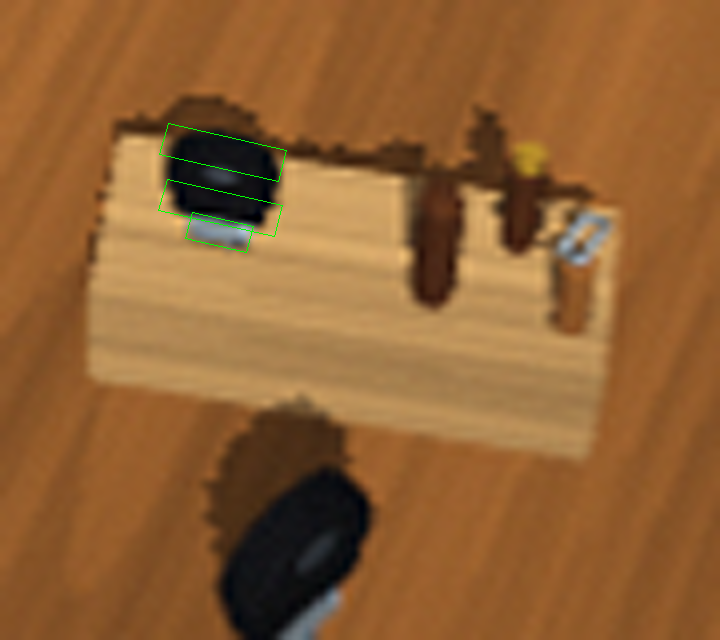

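```bash
python3 - <<'E'
from h import *
import h
cw=cap("wrist"); S=finder.silhouettes("key_bow","wrist")
s=[d for d in S if abs(d["position"][1]-158)<15][0]
a=atz(cw,[(316/1.5,157/1.5),(503/1.5,212/1.5),(480/1.5,275/1.5)],.045)
print("block",a, np.arctan2(*(a[1]-a[0])[1::-1]),np.linalg.norm(a[1]-a[0]),np.linalg.norm(a[1]-a[2]))
def bp(x,y,yaw,boxes):
    t=np.linspace(0,2*np.pi,33)
    n=boxes
    ex=lambda v:np.sign(v)*abs(v)**(2/n)
    P=np.vstack([np.c_[.015*ex(np.cos(t)),np.full(33,k*.0045),.070+.013*ex(np.sin(t))] for k in(-1,1)])
    R=np.array([[np.cos(yaw),-np.sin(yaw)],[np.sin(yaw),np.cos(yaw)]])
    P[:,:2]=P[:,:2]@R.T+[x,y]
    return [P]
h.boxpts=bp
for n in (2,3):
    b=fit(cw,s["region"],n,.485,.347,[.2,.6,0])
x,y,w=b.x
overlay(cw,[p for p in np.split(bp(x,y,w,2)[0],2)],"w11",(260,120,350,190),8)
E
```

```text
block [[0.38247207 0.34256188 0.045     ]
 [0.50836236 0.37778735 0.045     ]
 [0.52082013 0.33298893 0.045     ]] 0.27283330393335575 0.1307256689324668 0.04649832455403939
0.2 [0.4838 0.3474 0.218 ] 35.1
0.6 [0.4837 0.3473 0.203 ] 35.3
0 [0.4841 0.3475 0.2057] 35.2
0.2 [0.4835 0.3473 0.2107] 47.4
0.6 [0.4836 0.3474 0.2018] 47.4
0 [0.4836 0.3474 0.21  ] 47.5
```

View pics/w11.png

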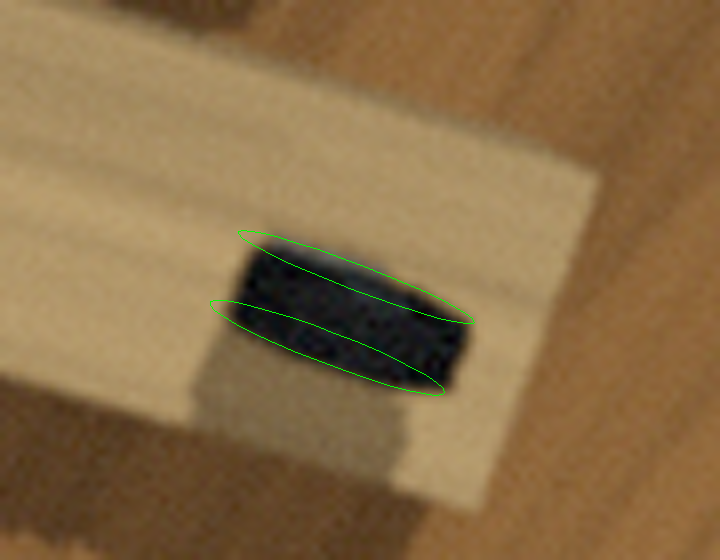

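```bash
python3 - <<'E'
from h import *
PI=np.pi
c=np.load("w3.npy",allow_pickle=True).item()
a=atz(c,[(310+330/8,160+180/8),(310+317/8,160+265/8)],.086); print("slot",a,np.arctan2(*(a[0]-a[1])[1::-1]),a.mean(0))
x,y,w=.4845,.3474,.22-PI/2
r.move_gripper(.04)
r.movep([x,y,.13],[PI,0,w]); r.pause(.15)
o=r.observe();print(o["tool_pos"],o["time"])
c=cap("wrist");save(c,"w12",(170,100,340,350),3)
S=finder.silhouettes("key_bow","wrist");print([(d["position"],d["confidence"]) for d in S],proj(c,[[x,y,.07]]))
E
```

```text
slot [[ 0.51075038 -0.07179992  0.086     ]
 [ 0.50003014 -0.06969965  0.086     ]] -0.19346624952484445 [ 0.50539026 -0.07074979  0.086     ]
[0.48449311 0.34738304 0.13004459] 26.6417
[([257.9, 212.7], 0.84), ([144.8, 253.9], 0.81)] [[257.21138654 213.43013255]]
```

View pics/w12.png

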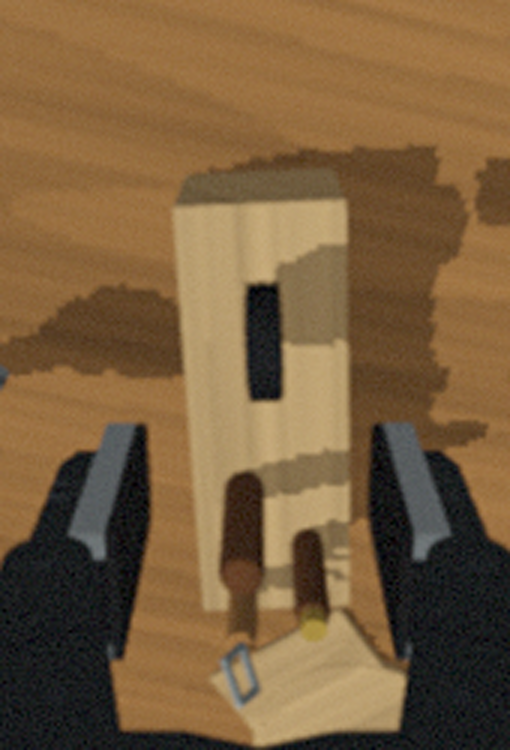

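```bash
python3 - <<'E'
from h import *
PI=np.pi
x,y,w=.4845,.3474,.22-PI/2
r.move_l([x,y,.053],v=.12); r.pause(.1)
o=r.observe();print(o["tool_pos"],o["force"])
r.move_gripper(0,80)
o=r.observe();print(o["tool_pos"],o["force"],o["moment"],o["grip_width"])
r.move_l([x,y,.15],v=.15); r.pause(.1)
o=r.observe();print(o["tool_pos"],o["force"],o["grip_width"],o["time"])
c=cap("wrist");save(c,"w13",(190,180,320,340),4.5)
c=cap("side");save(c,"s13",(210,220,340,340),6)
E
```

```text
[0.48531757 0.34802209 0.05421537] [ 0.23717104  0.29209408 -0.40423882]
[0.4849461  0.34768964 0.05384349] [-1.50213947 -0.14613456  4.10867073] [-0.0728766   0.049559    0.02781757] 0.00770115651391512
[0.48360642 0.34679207 0.14830626] [-0.12513188 -0.26054876 -1.29085791] 0.007645282252427231 28.9167
```

View pics/w13.png

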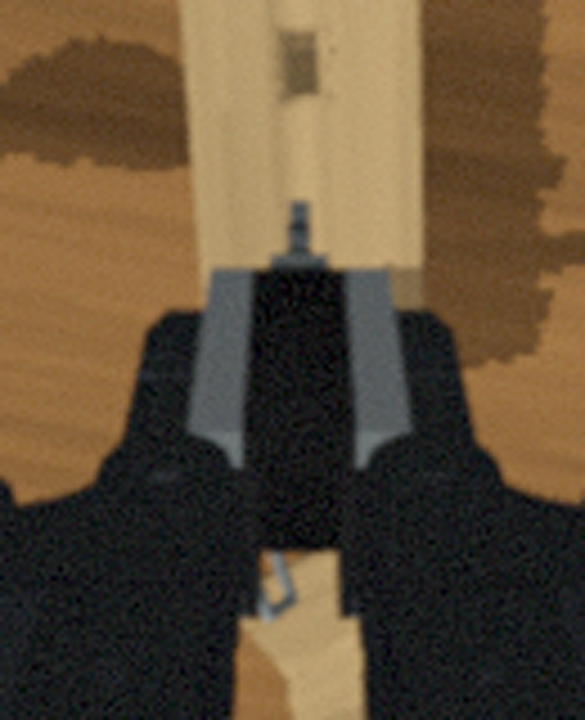

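View pics/s13.png

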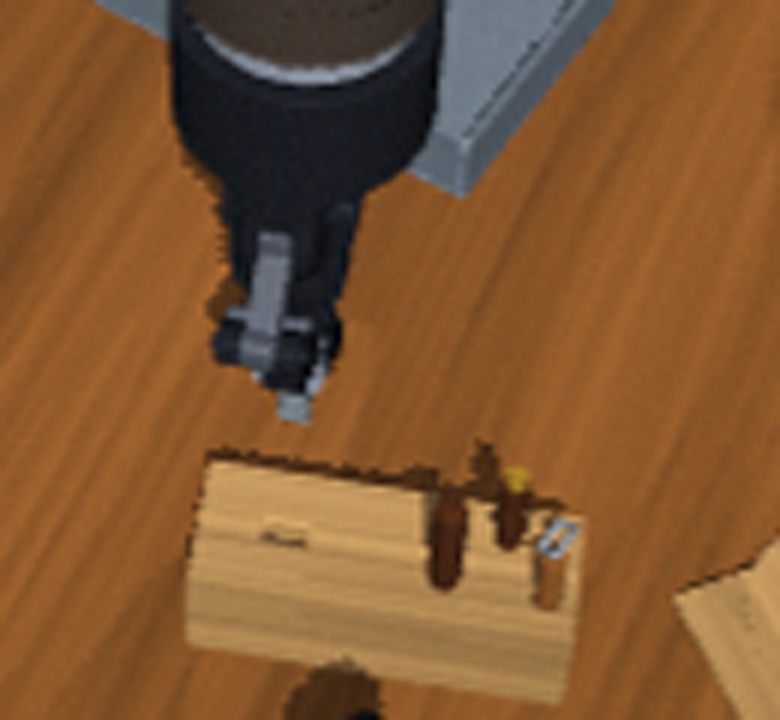

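```bash
cat >> h.py <<'E'
from scipy.spatial.transform import Rotation as Ro
def toolpts(o,P):
    R=Ro.from_euler("xyz",o["tool_rot"]).as_matrix()
    return np.asarray(P)@R.T+o["tool_pos"]
E
python3 - <<'E'
from h import *
c=cap("wrist");o=r.observe()
d=.0088
L=lambda w,t,z:[[s*t/2,q*w/2,z] for s,q in((1,1),(-1,1),(-1,-1),(1,-1))]
A=[L(.008,.003,d+.024),L(.010,.003,d+.018),L(.010,.003,d),L(.016,.0075,d),L(.030,.009,d-.025-.0),L(.020,.009,d-.012-.026)]
overlay(c,[toolpts(o,a) for a in A],"w14",(215,200,305,330),6)
for zz in (d+.024,): print(proj(c,toolpts(o,[[0,0,zz],[0,.004,zz],[0,-.004,zz]])))
print(o["tool_pos"],o["tool_rot"])
E
```

```text
[[257.27986438 228.64000919]
 [257.26790895 234.10590902]
 [257.29192371 223.09707745]]
[0.48395629 0.34702782 0.14878468] [ 3.13952807e+00 -8.44474772e-04 -1.35078183e+00]
```

View pics/w14.png

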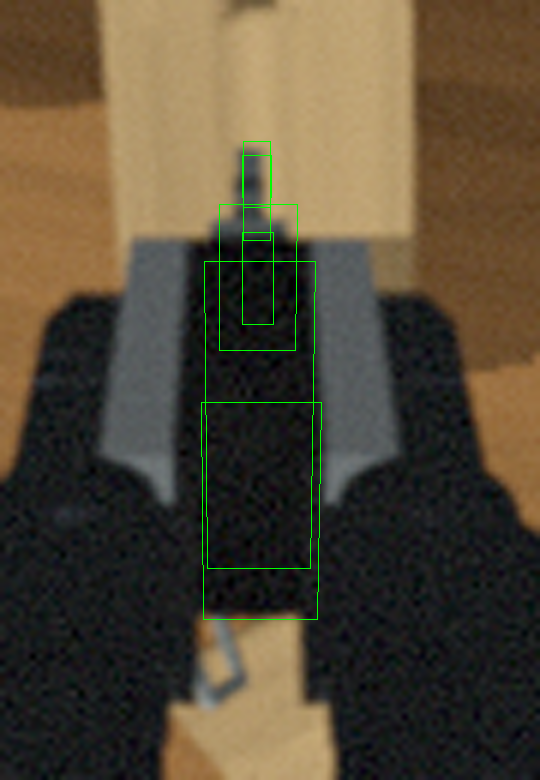

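```bash
python3 - <<'E'
from h import *
PI=np.pi
x,y,w=.5053,-.0717,-.175-PI/2
r.movep([x,y,.165],[PI,0,w])
r.move_l([x,y,.131],v=.1); r.pause(.3)
c=cap("wrist");o=r.observe();print(o["tool_pos"],o["tool_rot"],o["time"],o["force"])
np.save("w15.npy",dict(c=c,o=o),allow_pickle=True)
save(c,"w15",(200,170,320,300),6)
s=cap("side");save(s,"s15",(270,120,370,210),8);np.save("s15.npy",dict(c=s,o=o),allow_pickle=True)
E
```

```text
[ 0.50567436 -0.07178909  0.13152695] [-3.14048758e+00  3.59395633e-05 -1.74586470e+00] 31.4583 [ 0.32228943 -0.54768806 -0.5764435 ]
```

View pics/w15.png

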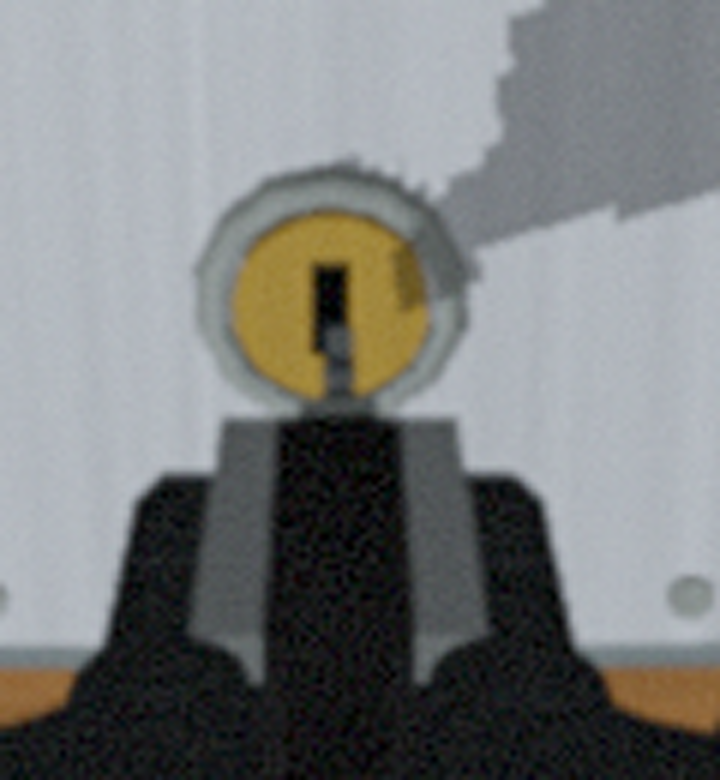

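View pics/s15.png

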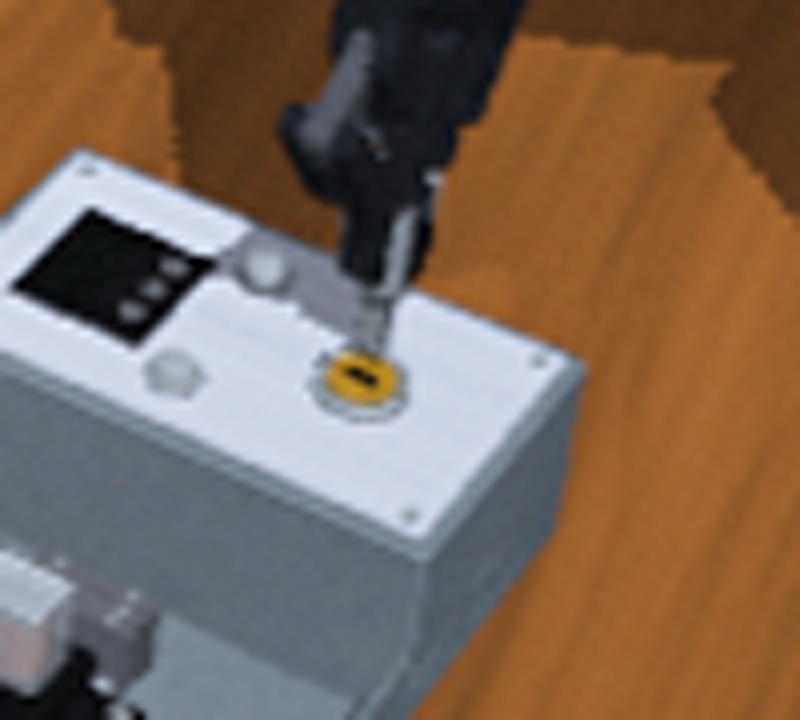

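```bash
python3 - <<'E'
from h import *
D=np.load("w15.npy",allow_pickle=True).item();c,o=D["c"],D["o"]
p=o["tool_pos"]
f=lambda P:(proj(c,P)-[200,170]+.5)*6
for z in (.086,.0985): print(z,f([[p[0],p[1],z]]))
w=-.175
print("slot ends model",f([np.array([p[0]+s*.0058*np.cos(w),p[1]+s*.0058*np.sin(w),.086]) for s in (1,-1)]))
d=.0088
L=lambda w,t,z:[[s*t/2,q*w/2,z] for s,q in((1,1),(-1,1),(-1,-1),(1,-1))]
A=[L(.008,.003,d+.024),L(.010,.003,d+.018),L(.010,.003,d),L(.016,.0075,d),L(.022,.01,0)]
ps=[toolpts(o,a) for a in A]+[rect(p[0],p[1],w,.0116,.0048,.086)]
overlay(c,ps,"w16",(200,170,320,300),6)
S=np.load("s15.npy",allow_pickle=True).item()["c"]
overlay(S,ps,"s16",(295,140,335,180),16)
E
```

```text
0.086 [[348.57579955 307.30089031]]
0.0985 [[349.27456048 352.00864423]]
slot ends model [[348.69196918 261.3385843 ]
 [348.46089041 352.41244356]]
```

View pics/w16.png

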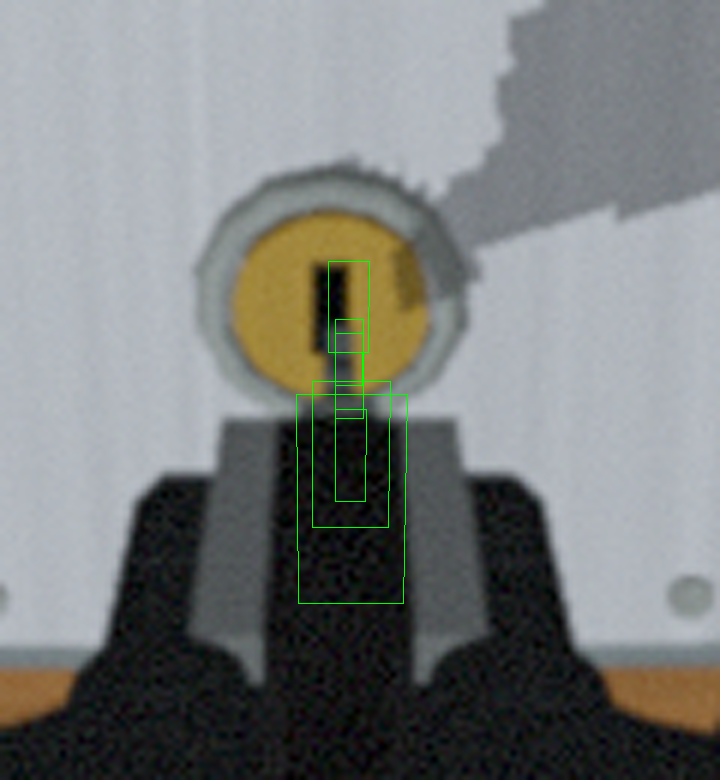

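View pics/s16.png

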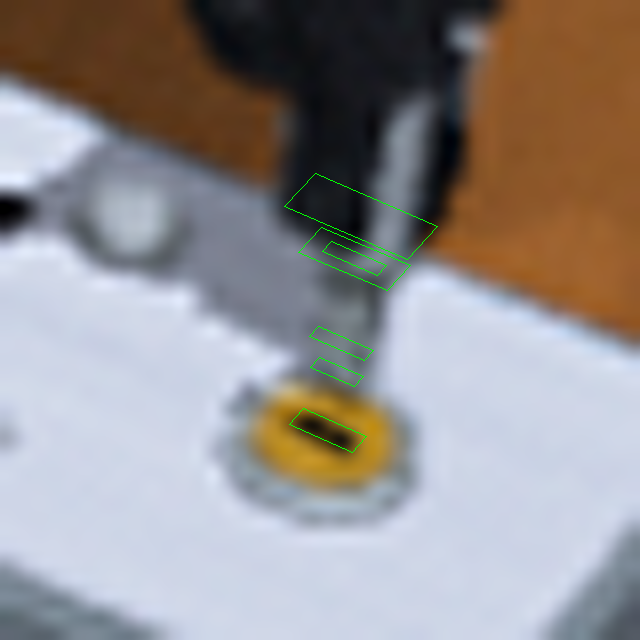

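```bash
python3 - <<'E'
from h import *
PI=np.pi
x,y,w=.5055,-.0709,-.175-PI/2
hit=r.move_l([x,y,.1215],v=.04,until_force=5); r.pause(.2)
c=cap("wrist");o=r.observe();print(hit,o["tool_pos"],o["time"],o["force"])
save(c,"w17",(215,190,295,260),9)
s=cap("side");save(s,"s17",(295,140,335,180),16)
E
```

```text
False [ 0.50563845 -0.07091399  0.12162826] 32.15 [-0.66684803  0.55512315 -0.23371306]
```

View pics/w17.png

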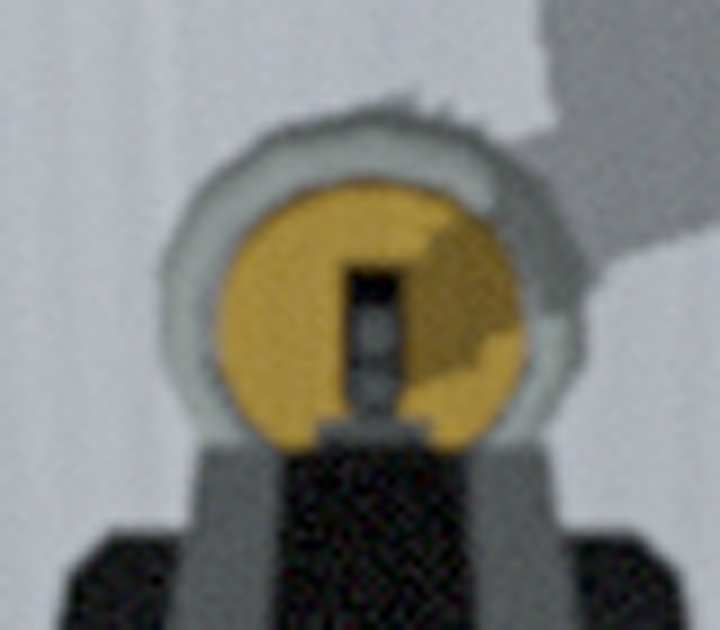

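View pics/s17.png

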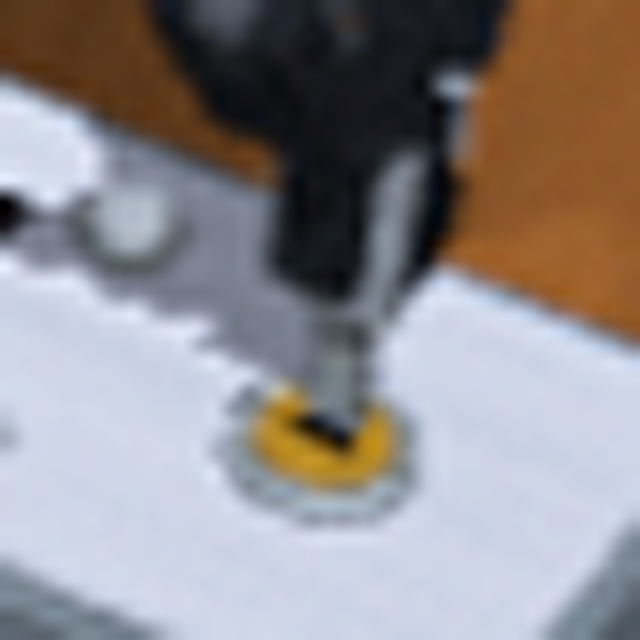

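```bash
cat >> h.py <<'E'
KX,KY,KW=.5062,-.0710,-.175
TX=np.array([np.cos(KW-np.pi/2),np.sin(KW-np.pi/2)])
def kp(s,z): return [KX+TX[0]*s,KY+TX[1]*s,z]
E
python3 - <<'E'
from h import *
r.move_l(kp(0,.1215),v=.03)
hit=r.move_l(kp(0,.108),v=.03,until_force=8)
o=r.observe();print(hit,o["tool_pos"],o["force"],o["moment"],o["grip_width"],o["time"])
c=cap("wrist");save(c,"w18",(215,190,295,260),9)
s=cap("side");save(s,"s18",(295,140,335,180),16)
E
```

```text
False [ 0.50617754 -0.07064842  0.10759785] [ 0.24354022  1.48258916 -0.22005601] [ 0.63552267 -0.15702661 -0.01513485] 0.007643200319411119 33.05
```

View pics/w18.png

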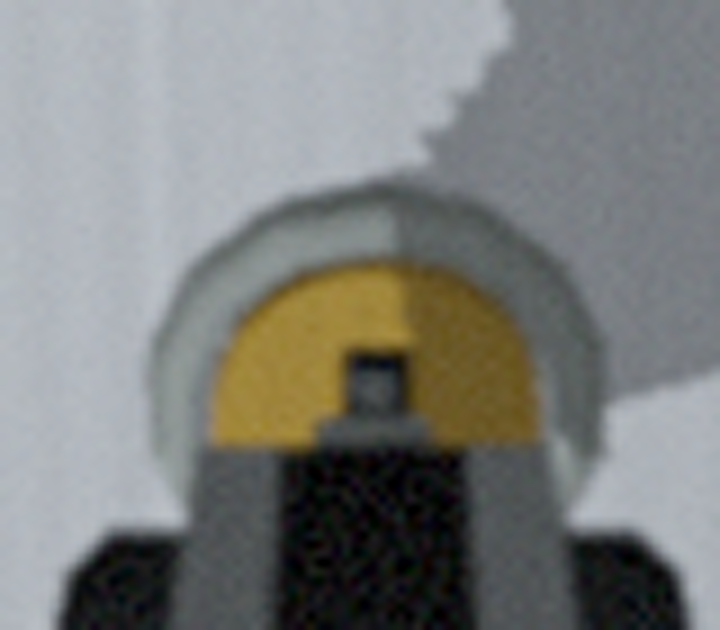

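View pics/s18.png

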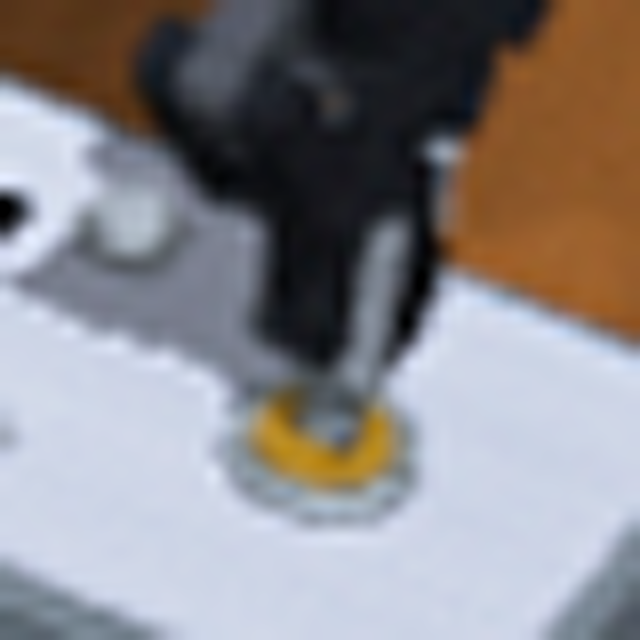

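```bash
python3 - <<'E'
from h import *
f0=None
s=0;side=1
for i in range(14):
    hit=r.move_l(kp(s,.0925),v=.03,until_force=11)
    o=r.observe();print(i,hit,round(s,4),np.round(o["tool_pos"],4),np.round(o["force"],1),round(o["time"],2))
    if o["tool_pos"][2]<.0953: break
    if hit:
        p=o["tool_pos"][2]
        side=-side; s=.0015*side
        r.move_l(kp(s,p-.0015),v=.03)
        o=r.observe();print("   rock",np.round(o["tool_pos"],4),np.round(o["force"],1))
print(o["grip_width"],o["moment"])
c=cap("wrist");save(c,"w19",(215,190,295,260),9)
E
```

```text
0 True 0 [ 0.5073 -0.0713  0.1019] [ 1.4 -0.4 -0.4] 33.5
   rock [ 0.5071 -0.0705  0.1006] [ 2.5 -2.2  0.1]
1 True -0.0015 [ 0.5071 -0.0705  0.0948] [ 0.5 -0.9  3.8] 34.04
0.0074845827354342335 [-0.04243915  0.0791315  -0.0233523 ]
```

View pics/w19.png

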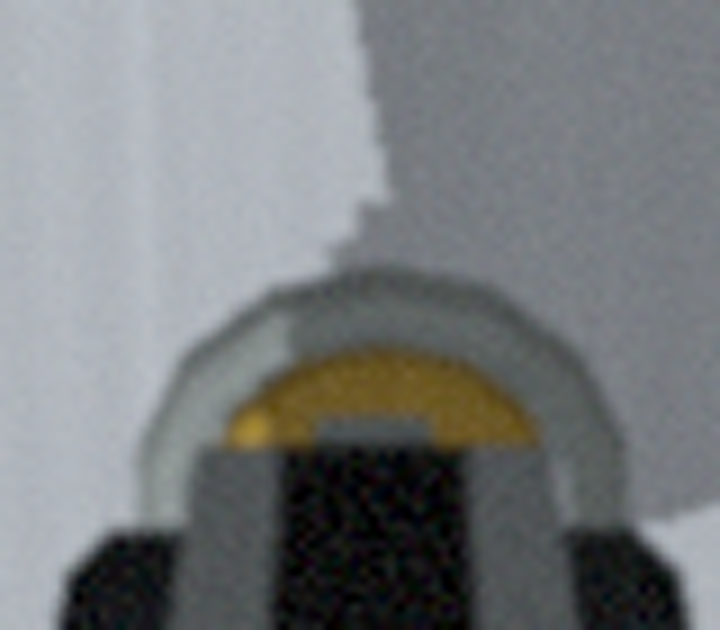

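```bash
python3 - <<'E'
from h import *
r.move_l([.5068,-.0709,.0945],v=.03); r.pause(.1)
o=r.observe();print(np.round(o["tool_pos"],4),np.round(o["force"],1),np.round(o["moment"],3))
hit=r.move_l([.5068,-.0709,.0905],v=.03,until_force=12)
o=r.observe();print(hit,np.round(o["tool_pos"],4),np.round(o["force"],1),np.round(o["moment"],3),o["grip_width"],o["time"])
for s in (.0012,-.0012):
    r.move_l([.5068+TX[0]*s,-.0709+TX[1]*s,.0935],v=.03)
    o=r.observe();print(np.round(o["tool_pos"],4),np.round(o["force"],1))
    hit=r.move_l([.5068,-.0709,.0905],v=.03,until_force=14)
    o=r.observe();print(hit,np.round(o["tool_pos"],4),np.round(o["force"],1),o["time"])
E
```

```text
[ 0.507  -0.0705  0.0948] [0.9 0.9 5.3] [ 0.326 -0.192  0.01 ]
True [ 0.5071 -0.0705  0.0947] [-2.5 -0.2  8.4] [0.107 0.631 0.002] 0.007834313598115922 34.65
[ 0.507  -0.0708  0.0947] [-1.3  4.1 10.5]
True [ 0.507  -0.0706  0.0947] [-2.4  0.3  7.1] 35.1083
[ 0.507  -0.0705  0.0947] [-2.2 -1.8 10.9]
True [ 0.507  -0.0706  0.0948] [-1.5  0.9  7.8] 35.5667
```

```bash
python3 - <<'E'
from h import *
PI=np.pi
C=np.array([.5058,-.0708]); r0=np.array([.5070,-.0707])-C
psi0=-1.746
def st():
    o=r.observe();print(np.round(o["tool_pos"],4),round(o["tool_rot"][2],3),"F",np.round(o["force"],1),"M",np.round(o["moment"],3),round(o["grip_width"],4),round(o["time"],2));return o
st()
for th in (.3,.6):
    R=np.array([[np.cos(th),np.sin(th)],[-np.sin(th),np.cos(th)]])
    p=C+R@r0
    r.movep([p[0],p[1],.0938],[PI,0,psi0-th]); st()
c=cap("wrist");save(c,"w20",(195,170,315,260),6)
c=cap("side");save(c,"s20",(285,130,345,180),12)
E
```

```text
[ 0.507  -0.0706  0.0948] -1.745 F [-1.5  0.9  7.8] M [ 0.122  0.46  -0.034] 0.0078 35.57
[ 0.5072 -0.071   0.0946] -2.046 F [-1.   0.4  9.7] M [ 0.158  0.203 -0.037] 0.0079 35.96
[ 0.5071 -0.0714  0.0947] -2.346 F [-1.2  0.3  9.2] M [ 0.189  0.161 -0.002] 0.0074 36.35
```

View pics/w20.png

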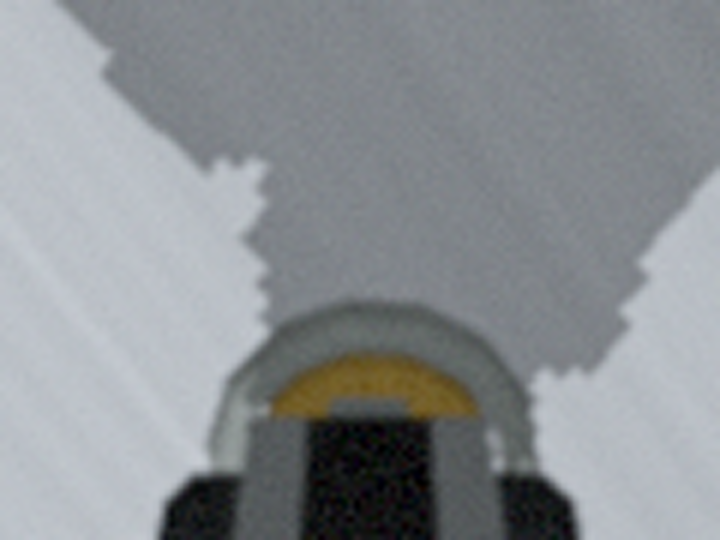

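View pics/s20.png

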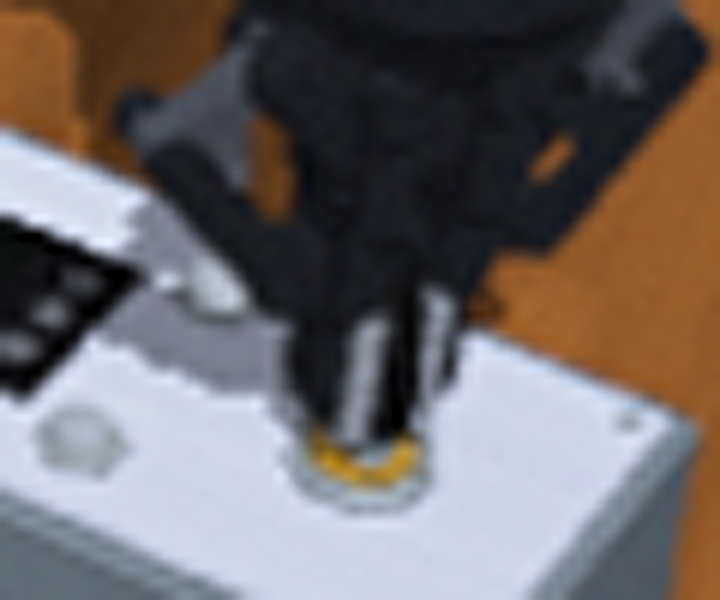

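```bash
python3 - <<'E'
from h import *
PI=np.pi
C=np.array([.5058,-.0708]); r0=np.array([.5070,-.0707])-C
psi0=-1.746
def st():
    o=r.observe();print(np.round(o["tool_pos"],4),round(o["tool_rot"][2],3),"F",np.round(o["force"],1),"M",np.round(o["moment"],3),round(o["effort"][5],3),round(o["grip_width"],4),round(o["time"],2));return o
for th in (.9,1.2,1.5,1.6,1.7,1.8):
    R=np.array([[np.cos(th),np.sin(th)],[-np.sin(th),np.cos(th)]])
    p=C+R@r0
    r.movep([p[0],p[1],.0938],[PI,0,psi0-th]); r.pause(.05); st()
c=cap("wrist");save(c,"w21",(195,170,315,260),6)
c=cap("side");save(c,"s21",(285,130,345,180),12)
E
```

```text
[ 0.5069 -0.0716  0.0947] -2.646 F [-0.6  0.7  9.8] M [ 0.151  0.136 -0.026] 0.037 0.0074 36.89
[ 0.5066 -0.0719  0.0947] -2.946 F [-0.6  0.9  8.5] M [0.134 0.119 0.022] 0.044 0.0074 37.33
[ 0.5062 -0.072   0.0947] 3.037 F [-0.2  0.8  8.4] M [0.177 0.107 0.032] 0.052 0.0076 37.77
[ 0.5061 -0.072   0.0947] 2.937 F [-0.8  0.8  8.9] M [0.167 0.128 0.   ] 0.058 0.0079 38.08
[ 0.506  -0.072   0.0947] 2.837 F [-0.9 -0.2  9. ] M [0.133 0.159 0.045] 0.061 0.0078 38.38
[ 0.5057 -0.0719  0.0947] 2.737 F [-0.9  0.4  9.4] M [0.151 0.246 0.083] 0.063 0.0077 38.67
```

View pics/w21.png

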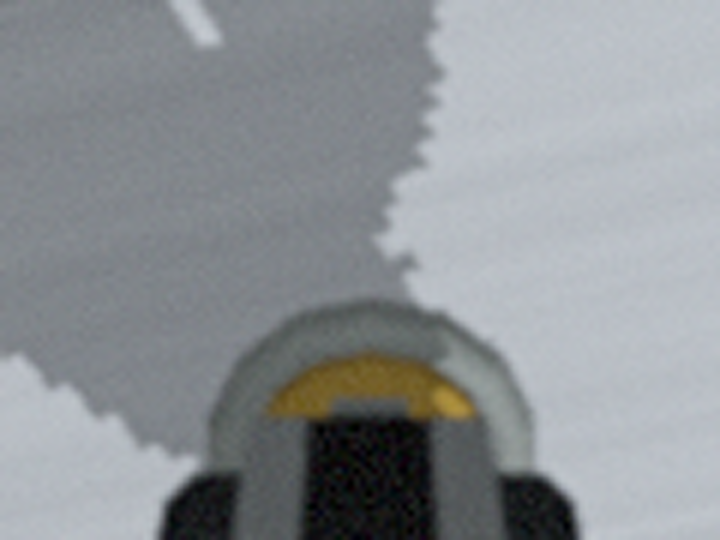

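View pics/s21.png

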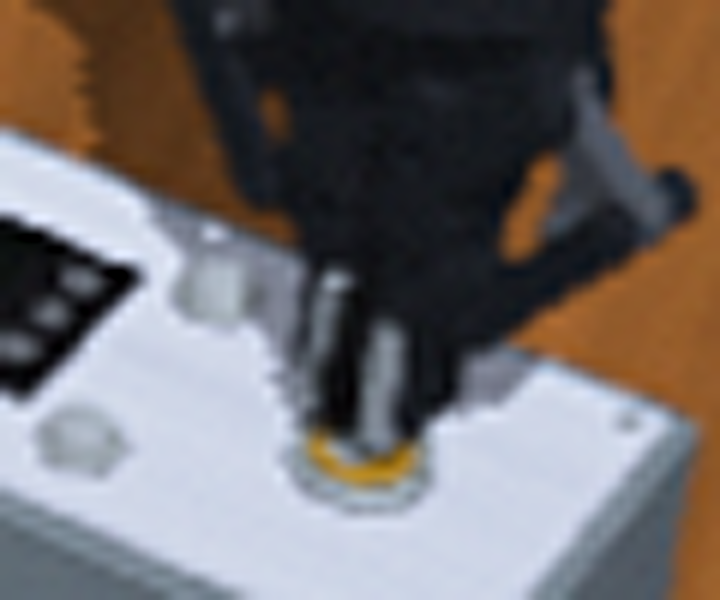

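```bash
python3 - <<'E'
from h import *
PI=np.pi
C=np.array([.5058,-.0708]); r0=np.array([.5070,-.0707])-C
psi0=-1.746
def st():
    M=[];E=[]
    for _ in range(6):
        r.pause(.02); o=r.observe(); M.append(o["moment"]);E.append(o["effort"][5])
    print(np.round(o["tool_pos"],4),round(o["tool_rot"][2],3),"F",np.round(o["force"],1),"M",np.round(np.mean(M,0),3),round(np.mean(E),3),round(o["grip_width"],4),round(o["time"],2));return np.mean(E)
st()
for th in (1.86,1.92,1.98):
    R=np.array([[np.cos(th),np.sin(th)],[-np.sin(th),np.cos(th)]])
    p=C+R@r0
    r.movep([p[0],p[1],.0938],[PI,0,psi0-th]); e=st()
    if e>.16: break
c=cap("wrist");save(c,"w22",(195,170,315,260),6)
E
```

```text
[ 0.5057 -0.072   0.0946] 2.737 F [-2.   0.6  9.4] M [0.118 0.207 0.049] 0.052 0.0078 38.88
[ 0.5056 -0.0719  0.0947] 2.678 F [-0.9  0.6  9.4] M [0.084 0.237 0.103] 0.113 0.0077 39.23
[ 0.5055 -0.072   0.0947] 2.618 F [-2.4 -0.5  9.2] M [0.076 0.263 0.199] 0.209 0.0076 39.58
```

View pics/w22.png

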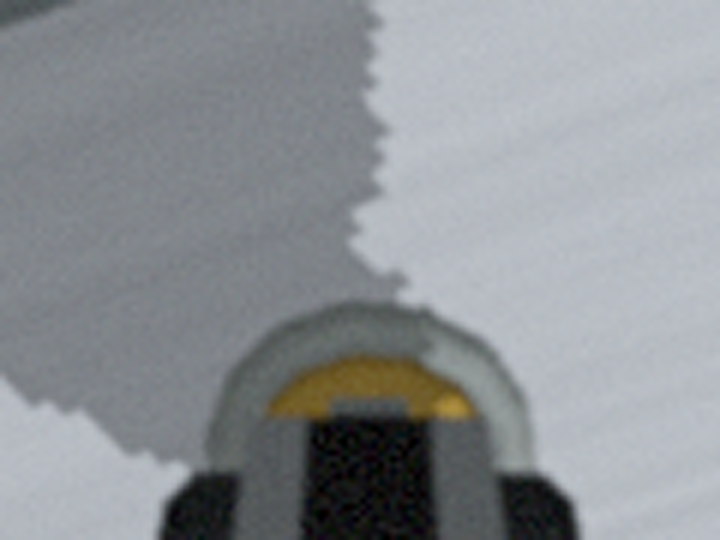

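```bash
python3 - <<'E'
from h import *
c=cap("side");save(c,"s23",(205,115,355,255),5)
c=cap("top");save(c,"t23",s=1.5)
r.pause(.4)
o=r.observe();print(np.round(o["tool_pos"],4),o["tool_rot"][2],o["effort"][5],o["grip_width"],o["force"],o["time"])
E
```

```text
[ 0.5055 -0.072   0.0947] 2.61772276237887 0.20149748772382736 0.007855217347177874 [-2.17437407  0.52203761  9.19749598] 40.125
```

View pics/s23.png

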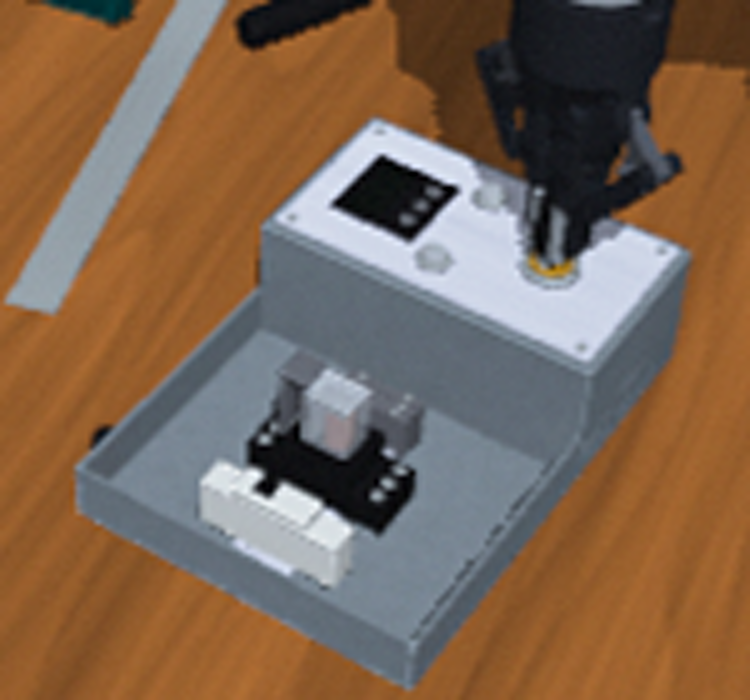

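View pics/t23.png

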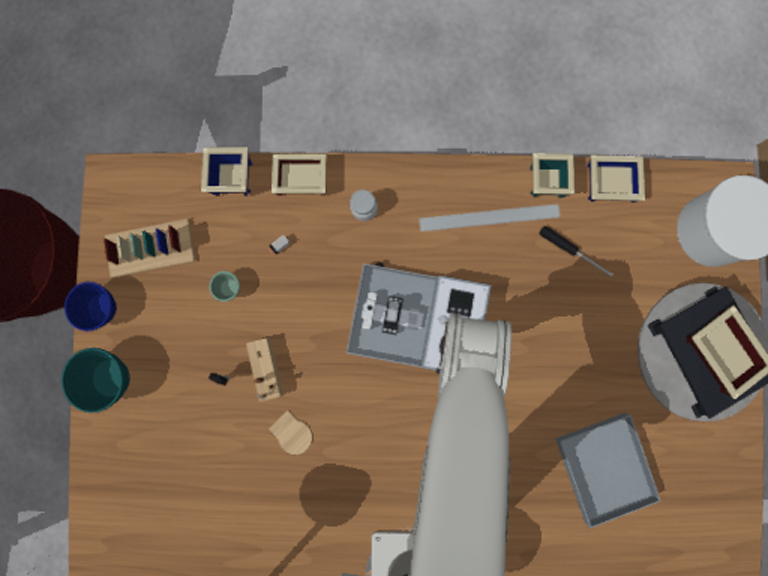

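The side picture shows the relay seated with the lever upright at about (290,385), and the key held in the switch at about (550,265). In the top picture the pot (224,286), jar (363,205), old relay (280,243) and screwdriver (575,250) are all where they started. I'm handing the job in.

```bash
python3 - <<'E'
from h import *
print(r.job_done()); o=r.observe(); print(o["time"],o["effort"][5],o["tool_pos"])
E
```

```text
the job is handed in; nothing more can be done
None
the job is handed in; nothing more can be done
```

The job is done and handed in at about 40 s of the 72 s allowed. The arm is still holding the key turned against its stop.

- **Relay:** It went into the empty socket and stopped at a tool height of 55.5 mm, where I expected about 56 mm. A second 14 N push moved it no further, and its top matches the seated height in the side camera picture.
- **Lever:** It stopped with its outer face about 27 mm from the pocket's centre, as described for shut, and pushing again with 14 N gained nothing. The side picture shows its nose over the relay.
- **Key:** I took the smaller key, the one standing in the tool block; the larger one beside the block was not touched. One rock across its thickness got it past the pins. It stopped at the expected home height of 94.7 mm and held there through repeated pushes with rocking.
- **Turn:** The torque rose with the spring to about 0.06 N m. It then climbed sharply to about 0.2 N m at 1.86 to 1.92 rad of hand turn, which fits the 1.60 stop plus the key's play. It was steady for the last half second before I handed in. I could not see the plug's angle directly, so that reading rests on torque and hand angle.
- **Left alone:** The pot, jar, screwdriver and old relay are where they were in the first top picture.
- **Disagreement:** The wrist camera placed things about 1 mm off from where the hand actually was. I therefore lined the key up by comparing the blade and the slot in the same picture.

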